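Fit the filter capacitors and lock the clamp

ROBOT

A 7-joint arm with a two-finger parallel gripper is mounted at the origin on the work surface. World frame = base frame: x ahead of the robot, y to its left, z up, the work surface at z = 0. Lengths are in m, angles in rad, forces in N, time in s.
With the tool pointing down it reaches from about 0.4 to 0.85 m from the base axis. Payload 10.4 kg.
Tool frame: the origin (TCP) lies at the very end of the fingers, on their centre line; the grasp point (between the pads) lies 19 mm behind it; z points along the fingers, y is the line along which they close (so a half turn about z gives the same grasp; the last joint's range is limited). The gripper opens to 87 mm and grips with 3 to 60 N. Pads are 19 mm wide; open, the fingers measure 117 mm over their backs; the gripper's body (75 mm by 190 mm) begins 51 mm behind the grasp point.
Start: joints at [-1.251, 0.332, -0.065, 1.46, 0.022, 1.35, -0.088], TCP at [0.21, 0.589, 0.223] pointing down, gripper open.
Joint ranges: [-2.6, 2.6], [-0.5, 2.12], [-1.47, 1.34], [0.16, 2.42], [-1.27, 4.41], [0.06, 2.06], [-2.6, 2.6]. Speed limits (rad/s): [2.22, 2.22, 2.79, 2.79, 3.14, 3.14, 3.14].

INTERFACE

Orientations are given as a unit quaternion [x, y, z, w].
In Python, from bench import * gives the robot as it stands.
- The arm moves only by the tool carry_out, never from a script. Its argument "deltas" is a list of rows, each an object with "hand": the finger opening in mm, from 0 to 87; "dp": the shift along the tool's x, y, z each as a share of 250 mm, from -1 to 1, a list of three; "spin": the turn about the tool's z as a share of pi rad, from -1 to 1. In form: [{"hand": hand, "dp": [dx, dy, dz], "spin": spin}, ...]. A call has 1 to 20 rows; each row is the pose to reach, as a shift and turn from the pose commanded when the call began, along the tool's axes at that moment, turning the shorter way round; what a row does not reach only later rows make up. A row lasts 1/10 s, in which the tool goes at most 50 mm and 8.59 degrees, less where a joint would pass 70% of its speed; a pose out of reach is approached as far as the arm can. A call with a number of a shift or a turn outside -1 to 1 is refused whole. A call with a gripper value outside its range is refused whole. The fingers move at their own pace and stop on an object; "force" is the grip in N (left out, the last holds). Time passes only in rows, so rows that repeat a pose let the fingers close. It gives the time, the measured TCP pose, the force, the opening and the grip force at its end, in the units of the state.
- read_state(): the state, without advancing time (a new reading comes with each control period).
- camera(name): name is "side" or "top"; returns the picture (420x560x3 uint8, red, green, blue); there is no depth.
- get_calibration(name): a dict with "fx", "fy", "cx", "cy" (pixels), "R" (3x3) and "t" (3): a world point X has camera coordinates R X + t. Camera axes: x right, y down, z forward; pixel columns grow to the right and rows downward; lengths in m; the calibration is good to about 2 mm. A picture is of the moment at which its call begins. get_calibration takes no time and is no camera call.
- close_job(): hands the job in; it is judged then, once.
The state is a dict: "time": time; "joint_positions": joint angles; "joint_vel": joint speeds; "joint_torque": joint torques, N m; "ee_pos": TCP position; "eef_rot": TCP orientation; "ft_force": force on the tool from outside, world axes, zero at the start; "torque": the same for the moment, N m; "width": finger opening in m; "grip_force": force on a finger pad.
Only numpy, scipy, OpenCV 4.12 (cv2) and the standard library are available. Lean on these libraries where they do the work, as an engineer would, in place of code of your own. Each camera call takes 0.05 s, during which the arm holds its last target. There are 200 camera calls.

TASK

Drop the three capacitors, one by one, into the cups of their own size in the open amplifier chassis, upright and fully home. Then take the fork key from its stand, set it over the cam screw at the end of the clamp rail and turn the screw clockwise to its stop, and hang the key back in its stand. Leave the other things on the bench where they are.

Things in the scene. Friction and masses are not known exactly. Their poses are not given: they have to be found in the camera images.
- chassis: open aluminium amplifier chassis, fixed: 240 (x) by 300 (y) by 50 mm tall, walls and floor 3 mm. Origin under its centre, z up. In its frame the three cups stand in a row near x = -55, y = -90, -10 and +70 mm (within 6 mm; which size is where varies). A clamp rail 8 mm thick, top 33 mm above the bench, runs along y behind them at x = -12 mm, from y = -120 mm to the screw at y = +115 mm.
- heatsink (a point): centre of the top of the black finned heatsink in the chassis, behind the rail: 30 (chassis x) by 150 (y) mm, top 63 mm above the bench, its centre at x = 15, y = -45 mm in the chassis frame. Beyond it stand a transformer (top 65 mm; x 43 to 109, y -123 to -37 mm) and a relay bank (top 31 mm; x 65 to 105, y 30 to 120 mm).
- cam_screw (a joint): turn of the captive cam screw at the +y end of the clamp rail, about a vertical axis: 0 = bar of its head square across the rail (unlocked), growing clockwise seen from above, stop at 1.57 rad = bar in line with the rail (locked). Starts between 0 and 0.3; about 0.06 N m of friction; stays where it is left.
- screw_head (a point): point on the screw's axis at the top of its head, 40 mm above the bench. The head is an upright brass bar 20 mm long (along this point's x, which turns with the screw), 4 mm thick, 8 mm tall, on a disc of 22 mm diameter whose top is 8 mm below this point.
- key: fork key, upright in its stand, 110 mm tall, 90 g. Origin at the centre of its lower tip, z up. Two flat prongs 20 mm long (along x), 4 mm thick, with an 8 mm slot between them (along the key's x, open below and at both ends, 10 mm deep). They go astride the bar of the screw head, slot along the bar, down to the disc; with the play the key turns some 0.2 rad before the screw follows.
- key_handle (a point): centre of the key's handle, 85 mm above its tip, on its axis: black, 20 by 20 mm square, sides along the key's x and y, 50 mm tall (60 to 110 mm above the tip). Just below it is a round collar of 38 mm diameter, 55 to 60 mm above the tip; below that a shank of 10 mm diameter.
- key_stand: dark steel block 50 by 50 by 60 mm tall, fixed, with a vertical square hole 31 mm wide right through its middle; origin under its centre, z up. The key hangs in it with its collar flat on the block's top (key origin then 5 mm above the bench), 2.5 mm or more loose either way, and goes in at any yaw.
- cap_small: small capacitor: upright plain cylinder with a blue sleeve and bare aluminium top, 25 mm diameter, 50 mm tall, free on the bench. Origin at the centre of its underside, z up.
- cup_small: black cup for the small capacitor, in the chassis: round, bore 30 mm, outside diameter 38 mm, 22 mm tall, bottom 3 mm thick, fixed. Origin at the centre of its underside, 3 mm above the bench, z up; a capacitor fully home stands 3 mm above this origin.
- cap_medium: medium capacitor: upright plain cylinder with a blue sleeve and bare aluminium top, 32 mm diameter, 50 mm tall, free on the bench. Origin at the centre of its underside, z up.
- cup_medium: black cup for the medium capacitor, in the chassis: round, bore 37 mm, outside diameter 45 mm, 22 mm tall, bottom 3 mm thick, fixed. Origin at the centre of its underside, 3 mm above the bench, z up; a capacitor fully home stands 3 mm above this origin.
- cap_large: large capacitor: upright plain cylinder with a blue sleeve and bare aluminium top, 40 mm diameter, 50 mm tall, free on the bench. Origin at the centre of its underside, z up.
- cup_large: black cup for the large capacitor, in the chassis: round, bore 45 mm, outside diameter 53 mm, 22 mm tall, bottom 3 mm thick, fixed. Origin at the centre of its underside, 3 mm above the bench, z up; a capacitor fully home stands 3 mm above this origin.
- solder_spool: bystander: small metal spool, 44 mm diameter, 40 mm tall, upright, origin under its centre.
- flux_jar: bystander: small amber jar, 42 mm diameter, 52 mm tall, origin under its centre.
- relay: bystander: clear box-shaped relay, 34 by 28 by 36 mm tall, origin under its centre.
- potentiometer: bystander: round metal potentiometer standing shaft up, 38 mm diameter, body 22 mm tall, 52 mm to the shaft's tip, origin under its centre.
- tape_roll: bystander: roll of black tape lying flat, 68 mm diameter, 19 mm tall, origin under its centre.
- multimeter: bystander: red multimeter lying on its back, 180 (x) by 85 by 34 mm, origin under its centre.
- screwdriver: bystander: screwdriver lying along its x, about 200 mm long; not needed for this job.
Things that resemble listed ones, but are neither listed nor needed, are in the scene too. Leave any green or pink look-alike of the cup_small alone.

How it is judged:
By the outcome, as a careful person would: the job done as asked, in the order asked, and still so for the second after the job is handed in, with the robot touching nothing.
It also fails if it takes over 72 s, if anything falls off the work surface, if the arm or the gripper's body presses on something with over 40 N, if the wrist force passes 120 N, or if a joint passes its speed limit or range.

## Working session

There is one attempt and no reset: what is moved stays moved. The work goes in short steps, Python scripts to look and compute and a tool call to move; the robot and the scene stay as the last step left them, time stands still between calls to the robot, and variables do not carry over. Pictures are saved under pics/ and viewed, at most 10 in all, crops included, and the job is handed in when it is done.

Besides the shell and the picture viewer there is one more tool, called after ">>>" as name([rows], argument=value, ...), one row to a line, values as JSON. carry_out: Moves the arm, as the interface text tells. Its arguments: {"type":"object","properties":{"deltas":{"type":"array","items":{"type":"object","properties":{"hand":{"type":"number"},"dp":{"type":"array","items":{"type":"number","minimum":-1,"maximum":1}},"spin":{"type":"number","minimum":-1,"maximum":1}}}},"force":{"type":"number"}},"required":["deltas"]}

```bash
mkdir -p pics; ls; python3 - <<'E'
from bench import *
import cv2,json
for n in ("top","side"):
    im=camera(n); cv2.imwrite(f"pics/{n}0.png",im[:,:,::-1])
    c=get_calibration(n); print(n,c)
s=read_state(); print(s)
E
```

```text
pics
top {'fx': 449.7569664883298, 'fy': 449.7569664883298, 'cx': 283.9359731976623, 'cy': 212.50665198518726, 'R': array([[-0.0061553 , -0.99985933, -0.01560254],
       [-0.99501127,  0.00767761, -0.0994667 ],
       [ 0.0995725 ,  0.01491246, -0.99491856]]), 't': array([-0.03728715,  0.4788881 ,  1.3625412 ])}
side {'fx': 510.07757659960424, 'fy': 510.07757659960424, 'cx': 287.5922162544673, 'cy': 205.12193335403884, 'R': array([[ 0.84016546, -0.54199198,  0.01914936],
       [-0.39776778, -0.63983012, -0.65756992],
       [ 0.36864996,  0.54485054, -0.75315012]]), 't': array([-0.41063909,  0.21229883,  1.19654678])}
{'time': 0.1, 'joint_positions': array([-1.25057627,  0.33281794, -0.06473075,  1.46085606,  0.02162467,
        1.34990746, -0.08851105]), 'joint_vel': array([ 0.00100116, -0.00272155, -0.00014794, -0.00250551,  0.00024718,
        0.00056574, -0.00072902]), 'joint_torque': array([ 1.16202667e-03, -6.24544144e+01,  2.42646493e-02, -3.90717924e+01,
       -6.15324592e-02,  3.67137906e-02,  1.41842011e-05]), 'ee_pos': array([0.20996677, 0.58830413, 0.22182841]), 'eef_rot': array([ 1.70550848e-01,  9.85348665e-01, -6.41813241e-04, -7.42859788e-05]), 'ft_force': array([ 0.03675831, -0.05915043,  0.16299827]), 'torque': array([ 0.0015117 , -0.00810185,  0.0119467 ]), 'grip_force': 0.0, 'width': 0.08736966355741677}
```

View pics/top0.png

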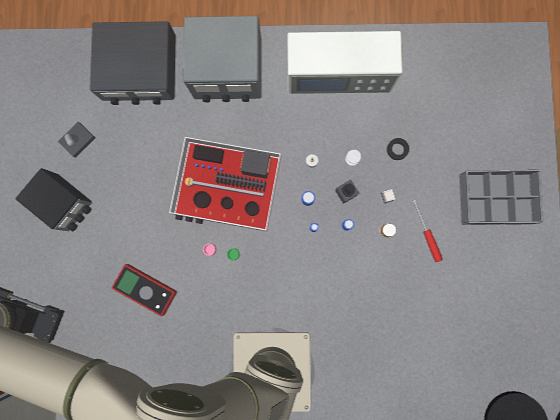

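View pics/side0.png

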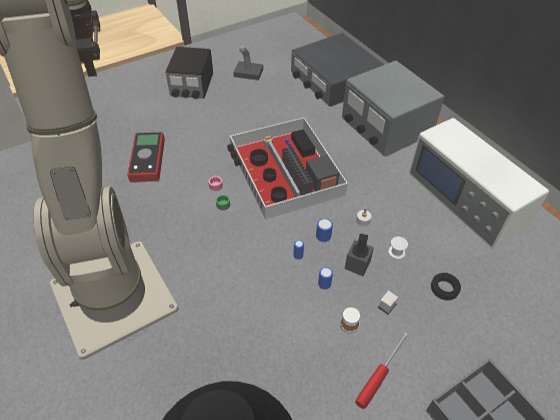

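The top picture shows the chassis centred near (225,183) with cups at about (202,199), (227,203) and (252,208). The blue caps are at (308,198), (314,227) and (348,225), the key in its stand is at (347,191), and the green and pink look-alike cups are at (234,254) and (209,249). The dark thing with a stick at (76,139) is not the key, because it has no square block with a hole. Next I'll enlarge both views and measure.

```bash
cat > h.py <<'E'
import numpy as np, cv2
from bench import *
C={n:get_calibration(n) for n in("top","side")}
def ray(n,u,v):
    c=C[n];R=c["R"];d=R.T@np.array([(u-c["cx"])/c["fx"],(v-c["cy"])/c["fy"],1.]);return -R.T@c["t"],d
def onz(n,u,v,z):
    o,d=ray(n,u,v);return (o+d*(z-o[2])/d[2])
def proj(n,X):
    c=C[n];p=c["R"]@np.asarray(X,float)+c["t"];return np.array([c["fx"]*p[0]/p[2]+c["cx"],c["fy"]*p[1]/p[2]+c["cy"]])
def tri(a,b):
    (o1,d1),(o2,d2)=ray("top",*a),ray("side",*b)
    s=np.linalg.lstsq(np.c_[d1,-d2],o2-o1,rcond=None)[0]
    p,q=o1+d1*s[0],o2+d2*s[1];return (p+q)/2,np.linalg.norm(p-q)
def blobs(m,amin=15):
    k,l,s,c=cv2.connectedComponentsWithStats(m.astype(np.uint8));return [(s[i],c[i],l==i) for i in range(1,k) if s[i,4]>=amin]
E
python3 - <<'E'
from h import *
for n,(a,b,c,d),k in(("top",(165,130,405,260),3.33),("side",(200,105,420,315),2.85)):
    im=cv2.imread(f"pics/{n}0.png")
    cv2.imwrite(f"pics/{n}c.png",cv2.resize(im[b:d,a:c],None,fx=k,fy=k,interpolation=cv2.INTER_CUBIC))
    h=cv2.cvtColor(im,cv2.COLOR_BGR2HSV);H,S,V=cv2.split(h)
    print(n)
    blue=(H>100)&(H<130)&(S>110)
    for s,ce,_ in blobs(blue,12): print("blue",s,ce.round(1))
    red=((H<8)|(H>172))&(S>150)
    for s,ce,m in blobs(red,500): print("red",s,ce.round(1),cv2.minAreaRect(np.argwhere(m)[:,::-1].astype(np.float32)))
E
```

```text
top
blue [302 191  13  14  53] [307.3 198.9]
blue [342 219  12  11  48] [346.7 224.7]
blue [310 223   8   9  28] [313.  227.6]
red [ 176  143  102   86 3825] [224.4 190.6] ((226.68801879882812, 185.2160186767578), (90.51603698730469, 71.37529754638672), 10.30484676361084)
side
blue [286 139   4   7  12] [287.2 141.6]
blue [317 219  16  22 189] [323.7 232.5]
blue [294 241  10  18 113] [298.3 250.8]
blue [319 268  14  21 160] [325.  280.3]
red [ 238  141   57   64 1027] [263.9 172.1] ((265.6000061035156, 171.70004272460938), (68.87089538574219, 29.06888198852539), 63.43495178222656)
red [356 365  32  43 510] [371.9 385.6] ((372.42303466796875, 385.1153869628906), (11.926054000854492, 45.76276397705078), 33.690067291259766)
```

View pics/topc.png

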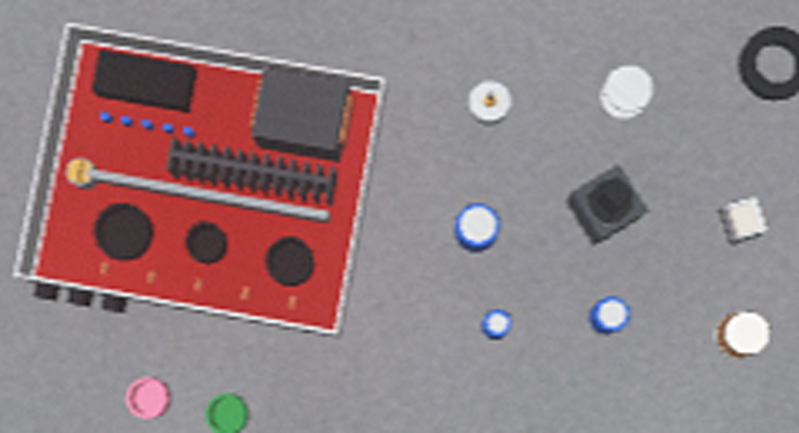

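View pics/sidec.png

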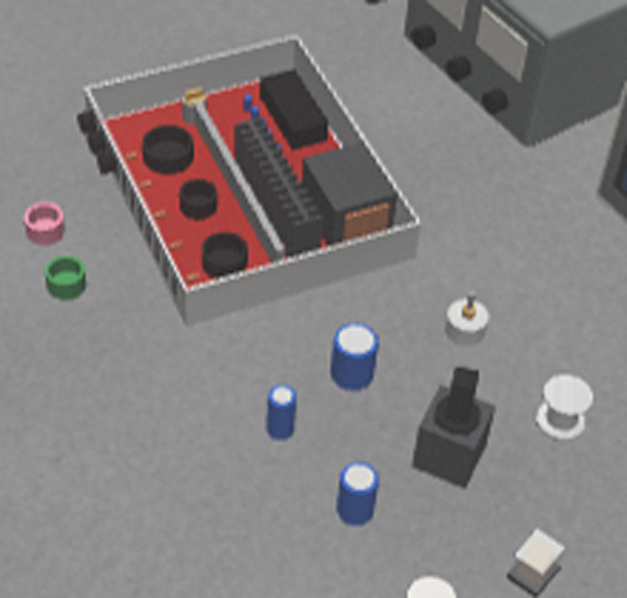

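Cups by size, in topc pixels: large (124,232), small (207,242) and medium (290,262), all black and inside the chassis. The pink (147,398) and green (227,413) cups outside it are the look-alikes. The caps are large (477,227), small (497,323) and medium (610,315), the key stand is at (608,204), and the brass cam screw is at (79,172). Next come the numbers, plus one enlarged mosaic of key and screw.

```bash
python3 - <<'E'
from h import *
I={n:cv2.imread(f"pics/{n}0.png") for n in C}
def up(p,n):
    k,o={"top":(3.33,(165,130)),"side":(2.85,(200,105))}[n];return (np.array(p)+.5)/k-.5+o
# chassis rim corners at z=50
P=np.array([onz("top",*up(p,"top"),.05) for p in((67,24),(384,78),(340,333),(15,275))])
print("rim",P.round(4).tolist(),"len",[np.linalg.norm(P[i]-P[(i+1)%4]).round(4) for i in range(4)])
c=P.mean(0);ys=(P[0]-P[1]+P[3]-P[2]);yaw=np.arctan2(-ys[0],ys[1]);print("chassis",c.round(4),"yaw",yaw)
for n in C: print(n,"cam",(-C[n]["R"].T@C[n]["t"]).round(3))
def sil(n,uv,mk,r=16):
    im=cv2.resize(I[n],None,fx=4,fy=4,interpolation=cv2.INTER_CUBIC);h=cv2.cvtColor(im,cv2.COLOR_BGR2HSV).astype(int)
    m=mk(h); u=((np.array(uv)+.5)*4).astype(int); w=np.zeros(m.shape,np.uint8);cv2.circle(w,tuple(map(int,u)),r*4,1,-1)
    m=(m&(w>0)).astype(np.uint8);m=cv2.morphologyEx(m,cv2.MORPH_OPEN,np.ones((5,5)))
    b=max(blobs(m),key=lambda b:b[0][4]); h_=cv2.convexHull(np.argwhere(b[2])[:,::-1].astype(np.int32));M=cv2.moments(h_)
    return (np.array([M["m10"]/M["m00"],M["m01"]/M["m00"]])+.5)/4-.5, b[0][2:4]/4
blue=lambda h:((h[...,0]>98)&(h[...,0]<130)&(h[...,1]>75))|((h[...,2]>175)&(h[...,1]<60))
dark=lambda h:(h[...,2]<95)&(h[...,1]<140)
for nm,t,s in(("capL",(308,198),(324,230)),("capS",(314,227),(298,249)),("capM",(348,224),(325,278))):
    a,wa=sil("top",t,blue);b,wb=sil("side",s,blue);X,e=tri(a,b);print(nm,a.round(2),wa,b.round(2),wb,"tri",X.round(4),"gap",round(e,4),"top@25",onz("top",*a,.025).round(4),"side@25",onz("side",*b,.025).round(4))
ch=c[:2];Rz=np.array([[np.cos(yaw),-np.sin(yaw)],[np.sin(yaw),np.cos(yaw)]])
for nm,t,s in(("cupL",(124,232),(167,150)),("cupS",(207,242),(198,199)),("cupM",(290,262),(224,254))):
    a,wa=sil("top",up(t,"top"),dark,12);b,wb=sil("side",up(s,"side"),dark,12);X,e=tri(a,b)
    Xt=onz("top",*a,.014);print(nm,a.round(2),wa,b.round(2),wb,"tri",X.round(4),"gap",round(e,4),"top@14",Xt.round(4),"side@14",onz("side",*b,.014).round(4),"chassis frame",(Rz.T@(Xt[:2]-ch)).round(4))
S=np.r_[ch+Rz@[-.012,.115],.04];print("screw pred",S.round(4),proj("top",S),proj("side",S))
tiles=[]
for n,(u,v) in(("top",(348,190)),("side",(361,250)),("top",proj("top",S)),("side",proj("side",S))):
    r=16 if n=="top" and u>300 else 26 if u>300 else 10
    p=cv2.getRectSubPix(I[n],(2*r,2*r),(float(round(u)),float(round(v))));p=cv2.resize(p,(380,290),interpolation=cv2.INTER_CUBIC)
    p=cv2.resize(cv2.getRectSubPix(I[n],(2*r,2*r),(float(round(u)),float(round(v)))),(290,290),interpolation=cv2.INTER_CUBIC)
    if u>300: p=np.clip((p.astype(float)-15)*2.2,0,255).astype(np.uint8)
    tiles.append(p)
cv2.imwrite("pics/mos.png",np.vstack([np.hstack(tiles[:2]),np.hstack(tiles[2:])]))
E
```

```text
rim [[0.7129, 0.2636, 0.05], [0.6591, -0.03, 0.05], [0.4245, 0.0111, 0.05], [0.4795, 0.3074, 0.05]] len [np.float64(0.2984), np.float64(0.2382), np.float64(0.3014), np.float64(0.2375)]
chassis [0.569 0.138 0.05 ] yaw -0.18254353442516189
top cam [ 0.341 -0.061  1.403]
side cam [-0.012 -0.739  1.049]
capL [307.82 197.74] [13.75 15.  ] [323.73 229.82] [16.75 23.  ] tri [ 0.5245 -0.1149  0.0208] gap 0.0005 top@25 [ 0.5237 -0.1146  0.025 ] side@25 [ 0.5225 -0.1176  0.025 ]
capS [313.73 226.8 ] [9. 9.] [298.27 249.2 ] [10.5 18.5] tri [ 0.4342 -0.132   0.0219] gap 0.0007 top@25 [ 0.4337 -0.1317  0.025 ] side@25 [ 0.4332 -0.134   0.025 ]
capM [347.67 224.22] [12.25 11.25] [325.02 277.55] [14.5  22.25] tri [ 0.4414 -0.2361  0.0236] gap 0.0008 top@25 [ 0.4409 -0.2357  0.025 ] side@25 [ 0.4411 -0.2369  0.025 ]
cupL [201.67 199.16] [17.5  16.75] [258.51 157.08] [18.   16.75] tri [0.525  0.2165 0.0095] gap 0.0022 top@14 [0.5234 0.2161 0.014 ] side@14 [0.5237 0.2119 0.014 ] chassis frame [-0.059   0.0685]
cupS [226.56 202.48] [12.   12.25] [269.11 174.53] [12.75 13.75] tri [0.5138 0.1383 0.01  ] gap 0.0021 top@14 [0.5124 0.1382 0.014 ] side@14 [0.5127 0.1344 0.014 ] chassis frame [-0.0557 -0.0101]
cupM [251.66 208.09] [14.  14.5] [278.29 193.95] [16.  15.5] tri [0.4953 0.0596 0.0119] gap 0.002 top@14 [0.4942 0.0598 0.014 ] side@14 [0.4951 0.0575 0.014 ] chassis frame [-0.0594 -0.0905]
screw pred [0.5781 0.2533 0.04  ] [188.16414876 180.55740723] [266.923364   135.87972266]
```

View pics/mos.png

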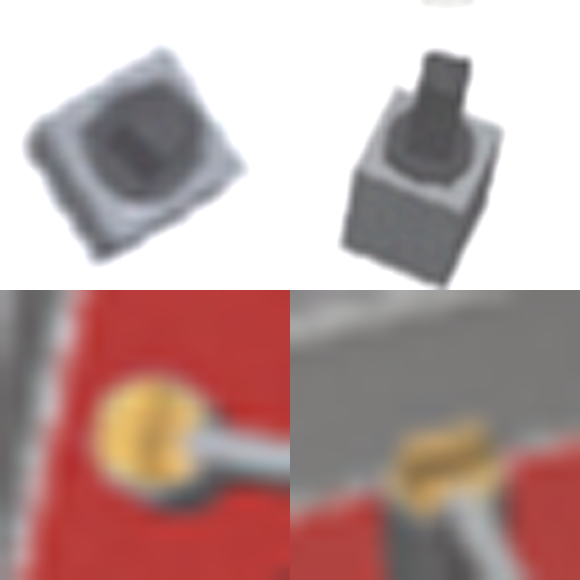

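The mosaic shows the stand's square block with the round collar and the square handle leaning up-left of centre from perspective. The screw is a brass disc whose dark bar line stands roughly square across the rail. I'm starting on the medium cap.

```bash
cat > plan.py <<'E'
import sys,numpy as np
from bench import *
from scipy.spatial.transform import Rotation as Ro
# usage: plan.py x,y,z,yawdeg(tool y axis angle) ... ; successive calls
s=read_state();p=s["ee_pos"];R=Ro.from_quat(s["eef_rot"]).as_matrix()
a=np.degrees(np.arctan2(R[1,1],R[0,1]))
print("t",round(s["time"],2),"p",p.round(4),"yaw",round(a,2),"tilt",R[:2,2].round(4),"w",round(s["width"],4),"g",round(s["grip_force"],1),"F",s["ft_force"].round(1),"M",s["torque"].round(2),"j",s["joint_positions"].round(2))
def fr(a): c,d=np.cos(np.radians(a)),np.sin(np.radians(a));return np.array([[d,c,0],[-c,d,0],[0,0,-1]])
for w in sys.argv[1:]:
    x,y,z,b=map(float,w.split(","));q=np.array([x,y,z]);d=fr(a).T@(q-p)/.25
    sp=-((b-a+180)%360-180)/180
    print("dp",d.round(3).tolist(),"spin",round(sp,4),"rows>=",int(max(np.ceil(np.linalg.norm(q-p)/.05),np.ceil(abs(sp)*180/8.59))));p,a=q,b
E
python3 plan.py .37,.348,.22,79.5 .48,.15,.2,79.5 .48,-.05,.18,79.5 .441,-.236,.15,79.5 .441,-.236,.024,79.5
```

```text
t 0.1 p [0.21   0.5883 0.2218] yaw 70.36 tilt [-0.0004 -0.0012] w 0.0874 g 0.0 F [ 0.  -0.1  0.2] M [ 0.   -0.01  0.01] j [-1.25  0.33 -0.06  1.46  0.02  1.35 -0.09]
dp [0.926, -0.69, 0.007] spin -0.0508 rows>= 6
dp [0.577, -0.699, 0.08] spin -0.0 rows>= 5
dp [0.146, -0.787, 0.08] spin -0.0 rows>= 5
dp [-0.018, -0.76, 0.12] spin -0.0 rows>= 4
dp [0.0, 0.0, 0.504] spin -0.0 rows>= 3
```

```bash
sed -i 's/\[\[d,c,0\],\[-c,d,0\]/[[-d,c,0],[c,d,0]/' plan.py
python3 plan.py .37,.348,.22,79.5 .48,.15,.2,79.5 .48,-.05,.18,79.5 .441,-.236,.15,79.5 .441,-.236,.024,79.5
```

```text
t 0.1 p [0.21   0.5883 0.2218] yaw 70.36 tilt [-0.0004 -0.0012] w 0.0874 g 0.0 F [ 0.  -0.1  0.2] M [ 0.   -0.01  0.01] j [-1.25  0.33 -0.06  1.46  0.02  1.35 -0.09]
dp [-0.926, -0.69, 0.007] spin -0.0508 rows>= 6
dp [-0.577, -0.699, 0.08] spin -0.0 rows>= 5
dp [-0.146, -0.787, 0.08] spin -0.0 rows>= 5
dp [0.018, -0.76, 0.12] spin -0.0 rows>= 4
dp [0.0, 0.0, 0.504] spin -0.0 rows>= 3
```

>>> carry_out([
  {"hand":87,"dp":[-0.926,-0.69,0.007],"spin":-0.051},
  {"hand":87,"dp":[-0.926,-0.69,0.007],"spin":-0.051},
  {"hand":87,"dp":[-0.926,-0.69,0.007],"spin":-0.051},
  {"hand":87,"dp":[-0.926,-0.69,0.007],"spin":-0.051},
  {"hand":87,"dp":[-0.926,-0.69,0.007],"spin":-0.051},
  {"hand":87,"dp":[-0.926,-0.69,0.007],"spin":-0.051},
  {"hand":87,"dp":[-0.926,-0.69,0.007],"spin":-0.051},
])

```text
time: 0.8
ee_pos: [0.3737, 0.3432, 0.2208]
eef_rot: [0.095, 0.995, -0.001, 0.001]
ft_force: [0.2, 0.8, 0.4]
width: 0.0867
grip_force: 0.0
```

>>> carry_out([
  {"hand":70,"dp":[-0.577,-0.699,0.08],"spin":0},
  {"hand":70,"dp":[-0.577,-0.699,0.08],"spin":0},
  {"hand":70,"dp":[-0.577,-0.699,0.08],"spin":0},
  {"hand":70,"dp":[-0.577,-0.699,0.08],"spin":0},
  {"hand":70,"dp":[-0.577,-0.699,0.08],"spin":0},
  {"hand":70,"dp":[-0.577,-0.699,0.08],"spin":0},
])

```text
time: 1.4
ee_pos: [0.4815, 0.1466, 0.2003]
eef_rot: [0.094, 0.996, -0.001, -0.0]
ft_force: [-0.3, -0.4, -0.2]
width: 0.0702
grip_force: 0.0
```

>>> carry_out([
  {"hand":70,"dp":[-0.146,-0.787,0.08],"spin":0},
  {"hand":70,"dp":[-0.146,-0.787,0.08],"spin":0},
  {"hand":70,"dp":[-0.146,-0.787,0.08],"spin":0},
  {"hand":70,"dp":[-0.146,-0.787,0.08],"spin":0},
  {"hand":70,"dp":[-0.146,-0.787,0.08],"spin":0},
  {"hand":70,"dp":[-0.146,-0.787,0.08],"spin":0},
])

```text
time: 2.0
ee_pos: [0.4803, -0.0493, 0.1806]
eef_rot: [0.092, 0.996, 0.0, -0.0]
ft_force: [0.1, 0.8, -0.8]
width: 0.0701
grip_force: 0.0
```

>>> carry_out([
  {"hand":70,"dp":[0.018,-0.763,0.12],"spin":0},
  {"hand":70,"dp":[0.018,-0.763,0.12],"spin":0},
  {"hand":70,"dp":[0.018,-0.763,0.12],"spin":0},
  {"hand":70,"dp":[0.018,-0.763,0.12],"spin":0},
  {"hand":70,"dp":[0.018,-0.763,0.12],"spin":0},
  {"hand":70,"dp":[0.018,-0.763,0.12],"spin":0},
  {"hand":70,"dp":[0.018,-0.763,0.12],"spin":0},
])

```text
time: 2.7
ee_pos: [0.4426, -0.234, 0.1507]
eef_rot: [0.089, 0.996, 0.0, -0.0]
ft_force: [0.3, 1.3, 0.3]
width: 0.0699
grip_force: 0.0
```

```bash
python3 - <<'E'
from h import *
a=camera("top");b=camera("side")
cv2.imwrite("pics/v1.png",np.hstack([cv2.resize(a[150:270,270:400,::-1],(400,370),interpolation=2),cv2.resize(b[180:340,240:420,::-1],(400,370),interpolation=2)]))
E
python3 plan.py .441,-.236,.024,79.5
```

```text
t 2.8 p [ 0.4424 -0.2344  0.1508] yaw 79.75 tilt [0.0003 0.0006] w 0.0697 g 0.0 F [-0.3  0.2 -0.4] M [-0.01  0.01 -0.02] j [-0.22  0.12  0.67  1.91 -0.08  1.14  1.87]
dp [0.004, -0.007, 0.507] spin 0.0014 rows>= 3
```

View pics/v1.png

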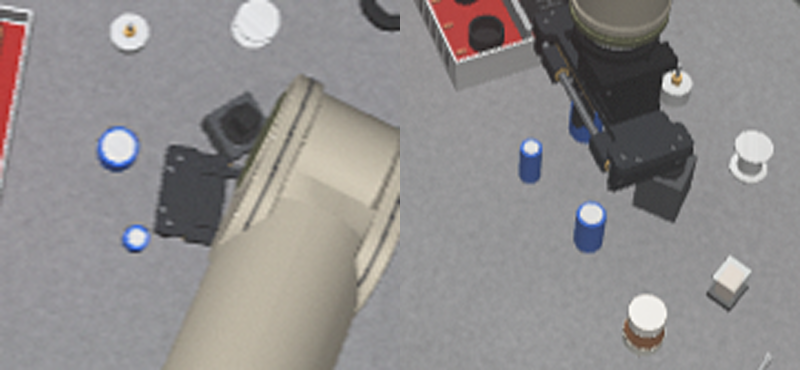

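The left tile (top view) is mostly arm, with the gripper plate at (195,195). The right tile (side view) shows the medium cap upright at (590,225), below the gripper and clear of the key stand. I'll descend and grip.

>>> carry_out([
  {"hand":70,"dp":[0.004,-0.007,0.3],"spin":0.001},
  {"hand":70,"dp":[0.004,-0.007,0.507],"spin":0.001},
  {"hand":70,"dp":[0.004,-0.007,0.507],"spin":0.001},
  {"hand":70,"dp":[0.004,-0.007,0.507],"spin":0.001},
  {"hand":70,"dp":[0.004,-0.007,0.507],"spin":0.001},
  {"hand":20,"dp":[0.004,-0.007,0.507],"spin":0.001},
  {"hand":20,"dp":[0.004,-0.007,0.507],"spin":0.001},
  {"hand":20,"dp":[0.004,-0.007,0.507],"spin":0.001},
  {"hand":20,"dp":[0.004,-0.007,0.507],"spin":0.001},
  {"hand":20,"dp":[0.004,-0.007,0.507],"spin":0.001},
  {"hand":20,"dp":[0.004,-0.007,0.507],"spin":0.001},
  {"hand":20,"dp":[0.004,-0.007,0.507],"spin":0.001},
], force=20)

```text
time: 4.0
ee_pos: [0.4402, -0.238, 0.0241]
eef_rot: [0.093, 0.996, 0.0, 0.0]
ft_force: [0.3, -0.1, 2.6]
width: 0.0313
grip_force: 20.0
```

```bash
python3 plan.py .441,-.236,.15,79.5 .47,-.02,.15,79.5 .494,.060,.12,79.5
```

```text
t 4.0 p [ 0.4402 -0.238   0.0241] yaw 79.36 tilt [0.0002 0.0001] w 0.0313 g 20.0 F [ 0.3 -0.1  2.6] M [ 0.22  0.14 -0.01] j [-0.15  0.32  0.63  2.02 -0.24  0.88  2.  ]
dp [-0.002, 0.009, -0.503] spin -0.0008 rows>= 3
dp [0.043, 0.871, 0.0] spin -0.0 rows>= 5
dp [-0.036, 0.332, 0.12] spin -0.0 rows>= 2
```

>>> carry_out([
  {"hand":20,"dp":[-0.002,0.009,-0.25],"spin":0},
  {"hand":20,"dp":[-0.002,0.009,-0.503],"spin":0},
  {"hand":20,"dp":[-0.002,0.009,-0.503],"spin":0},
  {"hand":20,"dp":[0.041,0.88,-0.503],"spin":0},
  {"hand":20,"dp":[0.041,0.88,-0.503],"spin":0},
  {"hand":20,"dp":[0.041,0.88,-0.503],"spin":0},
  {"hand":20,"dp":[0.041,0.88,-0.503],"spin":0},
  {"hand":20,"dp":[0.041,0.88,-0.503],"spin":0},
  {"hand":20,"dp":[0.041,0.88,-0.503],"spin":0},
  {"hand":20,"dp":[0.041,0.88,-0.503],"spin":0},
])

```text
time: 5.0
ee_pos: [0.4704, -0.0205, 0.1496]
eef_rot: [0.093, 0.996, -0.0, -0.0]
ft_force: [0.5, 0.3, -1.0]
width: 0.0313
grip_force: 20.0
```

```bash
python3 plan.py .494,.060,.12,79.5; python3 - <<'E'
from h import *
a=camera("top");b=camera("side");s=read_state();p=s["ee_pos"]
cap=p+[0,0,-.024+.025]
print("proj cap mid",proj("top",cap),proj("side",cap))
h=cv2.cvtColor(b,cv2.COLOR_RGB2HSV).astype(int)
m=(h[...,0]>98)&(h[...,0]<130)&(h[...,1]>75)
for st,c,_ in blobs(m,20): print(st,c.round(1))
u,v=proj("side",cap).astype(int)
cv2.imwrite("pics/v2.png",cv2.resize(b[v-60:v+60,u-70:u+70,::-1],(700,600),interpolation=2))
E
```

```text
t 5.0 p [ 0.4704 -0.0205  0.1496] yaw 79.37 tilt [-0.0004 -0.0004] w 0.0313 g 20.0 F [ 0.5  0.3 -1. ] M [-0.04  0.   -0.05] j [-0.52  0.04  0.48  1.97 -0.02  1.14  1.35]
dp [-0.033, 0.334, 0.118] spin -0.0007 rows>= 2
proj cap mid [276.39381575 210.96003572] [287.21552497 180.45508426]
[282 177  12  16  94] [285.3 185.9]
[316 219  17  23 221] [323.5 232.3]
[294 240  10  19 135] [298.2 250.2]
```

View pics/v2.png

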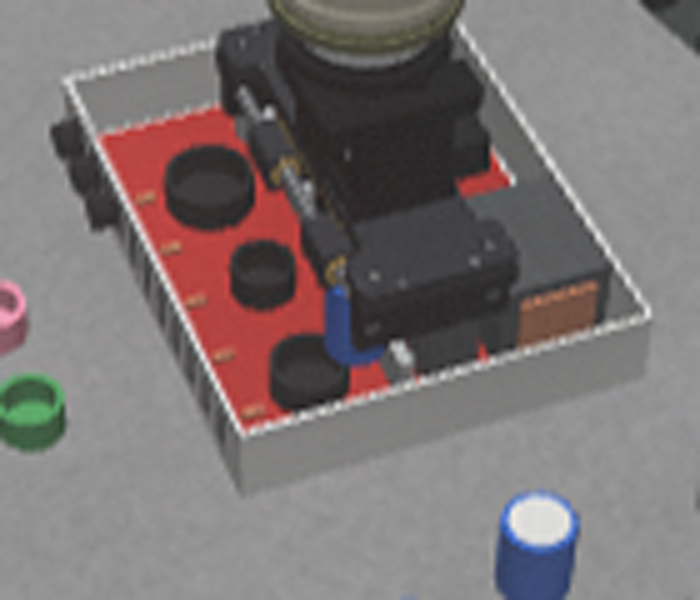

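The crop shows the held cap's left edge at (327,330) and its lowest point near (358,362). The medium cup is at (310,372), the small one at (262,275), and the large one at (210,187). I'll compare the held cap's outline with the prediction to get the side camera's bias.

```bash
python3 - <<'E'
from h import *
b=camera("side");p=read_state()["ee_pos"];t=np.linspace(0,6.283,90)
bot=np.array([proj("side",p+[.016*np.cos(a),.016*np.sin(a),-.024]) for a in t])
mid=np.array([proj("side",p+[.016*np.cos(a),.016*np.sin(a),-.012]) for a in t])
im=cv2.resize(b,None,fx=4,fy=4,interpolation=cv2.INTER_CUBIC);h=cv2.cvtColor(im,cv2.COLOR_RGB2HSV).astype(int)
m=(h[...,0]>98)&(h[...,0]<130)&(h[...,1]>75);m[:,1200:]=0;m[:640]=0;m[800:]=0
y,x=np.where(m);f=lambda q:(q+.5)/4-.5
print("pred left",mid[:,0].min(),"low",bot[:,1].max(),bot[bot[:,1].argmax()])
print("meas left",f(x.min()),"low",f(y.max()),f(x[y==y.max()].mean()))
J=np.array([proj("side",p+d)-proj("side",p) for d in np.eye(3)*.001]).T;print("px per mm",J.round(3))
E
```

```text
pred left 280.6052066033153 low 192.1985293827017 [287.17977388 192.19852938]
meas left 281.125 low 193.125 285.875
px per mm [[ 0.344 -0.222  0.008]
 [-0.156 -0.251 -0.284]]
```

The side camera reads about 3 mm low in y while the top camera agrees with the arm, so I'm using the top values. I'll go over the medium cup and down to just inside its rim.

>>> carry_out([
  {"hand":20,"dp":[-0.034,0.334,0.118],"spin":-0.001},
  {"hand":20,"dp":[-0.034,0.334,0.118],"spin":-0.001},
  {"hand":20,"dp":[-0.034,0.334,0.118],"spin":-0.001},
  {"hand":20,"dp":[-0.034,0.334,0.118],"spin":-0.001},
  {"hand":20,"dp":[-0.034,0.334,0.118],"spin":-0.001},
  {"hand":20,"dp":[-0.034,0.334,0.25],"spin":-0.001},
  {"hand":20,"dp":[-0.034,0.334,0.36],"spin":-0.001},
  {"hand":20,"dp":[-0.034,0.334,0.39],"spin":-0.001},
  {"hand":20,"dp":[-0.034,0.334,0.415],"spin":-0.001},
  {"hand":20,"dp":[-0.034,0.334,0.415],"spin":-0.001},
])

```text
time: 6.15
ee_pos: [0.4947, 0.0601, 0.0465]
eef_rot: [0.092, 0.996, 0.0, 0.0]
ft_force: [-0.6, 0.3, -0.1]
width: 0.0311
grip_force: 20.0
```

```bash
python3 plan.py .4945,.060,.030,79.5; python3 - <<'E'
from h import *
b=camera("side")
cv2.imwrite("pics/v3.png",cv2.resize(b[130:230,220:360,::-1],(784,560),interpolation=2))
E
```

```text
t 6.15 p [0.4947 0.0601 0.0465] yaw 79.49 tilt [0.0004 0.0001] w 0.0311 g 20.0 F [-0.6  0.3 -0.1] M [-0.03 -0.01 -0.  ] j [-0.58  0.24  0.4   2.   -0.12  0.92  1.28]
dp [0.001, -0.0, 0.066] spin -0.0001 rows>= 1
```

>>> carry_out([
  {"hand":20,"dp":[0.001,0,0.03],"spin":0},
  {"hand":20,"dp":[0.001,0,0.062],"spin":0},
  {"hand":20,"dp":[0.001,0,0.066],"spin":0},
  {"hand":20,"dp":[0.001,0,0.066],"spin":0},
])

```text
time: 6.6
ee_pos: [0.4946, 0.0609, 0.0298]
eef_rot: [0.091, 0.996, 0.0, 0.0]
ft_force: [0.1, -0.1, 5.1]
width: 0.0316
grip_force: 20.0
```

>>> carry_out([
  {"hand":48,"dp":[0,0,0],"spin":0},
  {"hand":48,"dp":[0,0,0],"spin":0},
  {"hand":48,"dp":[0,0,0],"spin":0},
  {"hand":48,"dp":[0,0,-0.2],"spin":0},
  {"hand":48,"dp":[0,0,-0.4],"spin":0},
  {"hand":55,"dp":[0.098,-0.803,-0.4],"spin":0},
  {"hand":55,"dp":[0.098,-0.803,-0.4],"spin":0},
  {"hand":55,"dp":[0.098,-0.803,-0.4],"spin":0},
  {"hand":55,"dp":[0.098,-0.803,-0.4],"spin":0},
  {"hand":55,"dp":[0.098,-0.803,-0.4],"spin":0},
  {"hand":55,"dp":[0.098,-0.803,-0.4],"spin":0},
  {"hand":55,"dp":[0.098,-0.803,-0.4],"spin":0},
])

```text
time: 7.8
ee_pos: [0.4339, -0.1314, 0.1294]
eef_rot: [0.091, 0.996, 0.0, -0.0]
ft_force: [0.2, -0.7, -0.3]
width: 0.0551
grip_force: 0.0
```

```bash
python3 plan.py .434,-.132,.024,79.5; python3 - <<'E'
from h import *
b=camera("side")
cv2.imwrite("pics/v3.png",cv2.resize(b[110:270,220:360,::-1],(525,600),interpolation=2))
E
```

```text
t 7.8 p [ 0.4339 -0.1314  0.1294] yaw 79.61 tilt [-0.0001  0.0003] w 0.0551 g 0.0 F [ 0.2 -0.7 -0.3] M [ 0.03 -0.03 -0.01] j [-0.39  0.01  0.6   2.04 -0.01  1.09  1.6 ]
dp [-0.001, -0.002, 0.422] spin 0.0006 rows>= 3
```

View pics/v3.png

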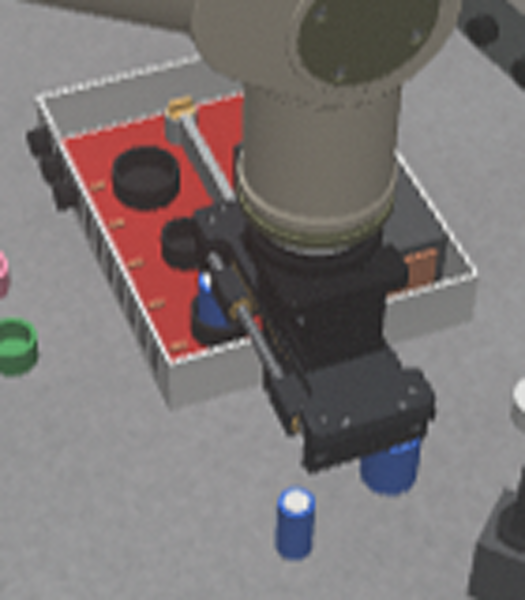

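The medium cap stands upright in its cup at (212,310), and the small cap is at (295,523) below the gripper. Next is the small cap.

>>> carry_out([
  {"hand":55,"dp":[-0.001,-0.002,0.25],"spin":0.001},
  {"hand":55,"dp":[-0.001,-0.002,0.422],"spin":0.001},
  {"hand":55,"dp":[-0.001,-0.002,0.422],"spin":0.001},
  {"hand":55,"dp":[-0.001,-0.002,0.422],"spin":0.001},
  {"hand":55,"dp":[-0.001,-0.002,0.422],"spin":0.001},
  {"hand":15,"dp":[-0.001,-0.002,0.422],"spin":0.001},
  {"hand":15,"dp":[-0.001,-0.002,0.422],"spin":0.001},
  {"hand":15,"dp":[-0.001,-0.002,0.422],"spin":0.001},
  {"hand":15,"dp":[-0.001,-0.002,0.422],"spin":0.001},
  {"hand":15,"dp":[-0.001,-0.002,0.422],"spin":0.001},
  {"hand":15,"dp":[-0.001,-0.002,0.422],"spin":0.001},
  {"hand":15,"dp":[-0.001,-0.002,0.422],"spin":0.001},
])

```text
time: 9.05
ee_pos: [0.434, -0.1329, 0.0242]
eef_rot: [0.093, 0.996, 0.0, 0.0]
ft_force: [-0.4, -0.2, 4.6]
width: 0.0241
grip_force: 20.0
```

```bash
python3 plan.py .434,-.132,.13,79.5 .46,.08,.12,79.5 .5128,.1383,.10,79.5 .5128,.1383,.046,79.5
```

```text
t 9.05 p [ 0.434  -0.1329  0.0242] yaw 79.36 tilt [0.0004 0.0001] w 0.0241 g 20.0 F [-0.4 -0.2  4.6] M [0.06 0.12 0.02] j [-0.36  0.2   0.6   2.13 -0.15  0.85  1.72]
dp [0.001, 0.004, -0.423] spin -0.0008 rows>= 3
dp [0.052, 0.853, 0.04] spin -0.0 rows>= 5
dp [-0.165, 0.268, 0.08] spin -0.0 rows>= 2
dp [0.0, 0.0, 0.216] spin -0.0 rows>= 2
```

>>> carry_out([
  {"hand":15,"dp":[0.001,0.004,-0.25],"spin":-0.001},
  {"hand":15,"dp":[0.001,0.004,-0.423],"spin":-0.001},
  {"hand":15,"dp":[0.001,0.004,-0.423],"spin":-0.001},
  {"hand":15,"dp":[0.053,0.857,-0.383],"spin":-0.001},
  {"hand":15,"dp":[0.053,0.857,-0.383],"spin":-0.001},
  {"hand":15,"dp":[0.053,0.857,-0.383],"spin":-0.001},
  {"hand":15,"dp":[0.053,0.857,-0.383],"spin":-0.001},
  {"hand":15,"dp":[0.053,0.857,-0.383],"spin":-0.001},
  {"hand":15,"dp":[0.053,0.857,-0.383],"spin":-0.001},
])

```text
time: 9.95
ee_pos: [0.4598, 0.0822, 0.119]
eef_rot: [0.089, 0.996, -0.0, -0.001]
ft_force: [-0.2, -0.6, -1.2]
width: 0.0243
grip_force: 20.0
```

>>> carry_out([
  {"hand":15,"dp":[-0.165,0.268,0.08],"spin":0},
  {"hand":15,"dp":[-0.165,0.268,0.08],"spin":0},
  {"hand":15,"dp":[-0.165,0.268,0.08],"spin":0},
  {"hand":15,"dp":[-0.165,0.268,0.08],"spin":0},
  {"hand":15,"dp":[-0.165,0.268,0.08],"spin":0},
])

```text
time: 10.45
ee_pos: [0.5128, 0.1364, 0.0998]
eef_rot: [0.092, 0.996, -0.0, -0.0]
ft_force: [0.2, 0.5, -0.3]
width: 0.0241
grip_force: 20.0
```

```bash
python3 plan.py .5128,.1383,.046,79.5
```

```text
t 10.45 p [0.5128 0.1364 0.0998] yaw 79.4 tilt [-0.0004 -0.0006] w 0.0241 g 20.0 F [ 0.2  0.5 -0.3] M [-0.04 -0.05 -0.02] j [-0.68  0.24  0.38  1.87 -0.1   1.05  1.12]
dp [0.001, 0.008, 0.215] spin -0.0006 rows>= 2
```

>>> carry_out([
  {"hand":15,"dp":[0.001,0.006,0.1],"spin":0},
  {"hand":15,"dp":[0.001,0.006,0.18],"spin":0},
  {"hand":15,"dp":[0.001,0.006,0.2],"spin":0},
  {"hand":15,"dp":[0.001,0.006,0.215],"spin":0},
  {"hand":15,"dp":[0.001,0.006,0.215],"spin":0},
])

```text
time: 10.95
ee_pos: [0.5133, 0.1396, 0.0466]
eef_rot: [0.092, 0.996, 0.0, 0.0]
ft_force: [-0.8, 0.3, -0.5]
width: 0.024
grip_force: 20.0
```

>>> carry_out([
  {"hand":15,"dp":[0.001,-0.004,0.03],"spin":0},
  {"hand":15,"dp":[0.001,-0.004,0.062],"spin":0},
  {"hand":15,"dp":[0.001,-0.004,0.066],"spin":0},
  {"hand":15,"dp":[0.001,-0.004,0.066],"spin":0},
])

```text
time: 11.35
ee_pos: [0.5131, 0.1394, 0.0298]
eef_rot: [0.091, 0.996, 0.0, 0.0]
ft_force: [1.1, 1.0, 4.5]
width: 0.0245
grip_force: 20.0
```

```bash
python3 plan.py .5128,.1383,.13,79.5 .5,-.02,.15,62 .524,-.1146,.14,45 .524,-.1146,.024,45
```

```text
t 11.35 p [0.5131 0.1394 0.0298] yaw 79.55 tilt [0.0009 0.0007] w 0.0245 g 20.0 F [1.1 1.  4.5] M [0.09 0.09 0.05] j [-0.66  0.34  0.36  1.93 -0.15  0.9   1.16]
dp [0.0, -0.005, -0.401] spin 0.0003 rows>= 3
dp [-0.065, -0.632, -0.08] spin 0.0972 rows>= 4
dp [-0.262, -0.289, 0.04] spin 0.0944 rows>= 2
dp [0.0, 0.0, 0.464] spin -0.0 rows>= 3
```

>>> carry_out([
  {"hand":42,"dp":[0,0,0],"spin":0},
  {"hand":42,"dp":[0,0,0],"spin":0},
  {"hand":42,"dp":[0,0,0],"spin":0},
  {"hand":42,"dp":[0,0,-0.2],"spin":0},
  {"hand":42,"dp":[0,0,-0.4],"spin":0},
  {"hand":65,"dp":[-0.065,-0.637,-0.48],"spin":0.097},
  {"hand":65,"dp":[-0.065,-0.637,-0.48],"spin":0.097},
  {"hand":65,"dp":[-0.065,-0.637,-0.48],"spin":0.097},
  {"hand":65,"dp":[-0.065,-0.637,-0.48],"spin":0.097},
  {"hand":65,"dp":[-0.065,-0.637,-0.48],"spin":0.097},
  {"hand":65,"dp":[-0.065,-0.637,-0.48],"spin":0.097},
])

```text
time: 12.45
ee_pos: [0.4997, -0.019, 0.1492]
eef_rot: [0.241, 0.971, 0.0, -0.0]
ft_force: [-0.1, 0.2, 1.0]
width: 0.0649
grip_force: 0.0
```

>>> carry_out([
  {"hand":65,"dp":[-0.262,-0.289,0.04],"spin":0.094},
  {"hand":65,"dp":[-0.262,-0.289,0.04],"spin":0.094},
  {"hand":65,"dp":[-0.262,-0.289,0.04],"spin":0.094},
  {"hand":65,"dp":[-0.262,-0.289,0.04],"spin":0.094},
  {"hand":65,"dp":[-0.262,-0.289,0.04],"spin":0.094},
])

```text
time: 12.95
ee_pos: [0.524, -0.1124, 0.139]
eef_rot: [0.379, 0.925, 0.0, -0.001]
ft_force: [-1.0, -0.4, -0.4]
width: 0.0647
grip_force: 0.0
```

```bash
python3 plan.py .524,-.1146,.024,45; python3 - <<'E'
from h import *
a=camera("top");b=camera("side")
for n,im in(("top",a),("side",b)):
    cv2.imwrite(f"pics/{n}1.png",im[:,:,::-1])
p=cv2.resize(b[110:270,220:400,::-1],(675,600),interpolation=2)
cv2.imwrite("pics/v4.png",p)
E
```

```text
t 12.95 p [ 0.524  -0.1124  0.139 ] yaw 45.4 tilt [-0.0009  0.0007] w 0.0647 g 0.0 F [-1.  -0.4 -0.4] M [0.01 0.06 0.03] j [-0.43  0.22  0.63  1.83 -0.14  1.13  1.04]
dp [-0.006, -0.006, 0.46] spin 0.0022 rows>= 3
```

View pics/v4.png

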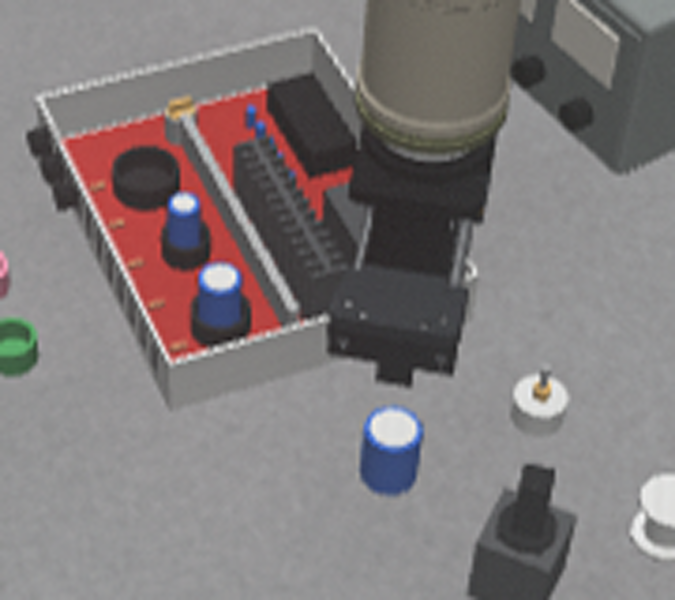

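The small cap at (184,225) and the medium one at (220,295) both stand in their cups. The large cap is at (391,450), with the gripper above it. I'll take it now.

>>> carry_out([
  {"hand":65,"dp":[-0.004,-0.003,0.25],"spin":0.002},
  {"hand":65,"dp":[-0.004,-0.003,0.46],"spin":0.002},
  {"hand":65,"dp":[-0.004,-0.003,0.46],"spin":0.002},
  {"hand":65,"dp":[-0.004,-0.003,0.46],"spin":0.002},
  {"hand":65,"dp":[-0.004,-0.003,0.46],"spin":0.002},
  {"hand":30,"dp":[-0.004,-0.003,0.46],"spin":0.002},
  {"hand":30,"dp":[-0.004,-0.003,0.46],"spin":0.002},
  {"hand":30,"dp":[-0.004,-0.003,0.46],"spin":0.002},
  {"hand":30,"dp":[-0.004,-0.003,0.46],"spin":0.002},
  {"hand":30,"dp":[-0.004,-0.003,0.46],"spin":0.002},
  {"hand":30,"dp":[-0.004,-0.003,0.46],"spin":0.002},
])

```text
time: 14.15
ee_pos: [0.5243, -0.1162, 0.025]
eef_rot: [0.384, 0.923, 0.0, 0.0]
ft_force: [-1.3, 0.9, 6.1]
width: 0.0393
grip_force: 20.0
```

```bash
python3 plan.py .524,-.1146,.14,45 .49,.04,.14,65 .5236,.2163,.12,79.5
```

```text
t 14.15 p [ 0.5243 -0.1162  0.025 ] yaw 44.8 tilt [0.0007 0.0004] w 0.0393 g 20.0 F [-1.3  0.9  6.1] M [ 0.14  0.37 -0.02] j [-0.37  0.39  0.59  1.92 -0.27  0.91  1.14]
dp [0.005, 0.004, -0.46] spin -0.0011 rows>= 3
dp [0.533, 0.341, 0.0] spin -0.1111 rows>= 4
dp [0.176, 0.696, 0.08] spin -0.0806 rows>= 4
```

>>> carry_out([
  {"hand":30,"dp":[0.005,0.004,-0.25],"spin":0},
  {"hand":30,"dp":[0.005,0.004,-0.46],"spin":0},
  {"hand":30,"dp":[0.005,0.004,-0.46],"spin":0},
  {"hand":30,"dp":[0.538,0.345,-0.46],"spin":-0.112},
  {"hand":30,"dp":[0.538,0.345,-0.46],"spin":-0.112},
  {"hand":30,"dp":[0.538,0.345,-0.46],"spin":-0.112},
  {"hand":30,"dp":[0.538,0.345,-0.46],"spin":-0.112},
  {"hand":30,"dp":[0.538,0.345,-0.46],"spin":-0.112},
  {"hand":30,"dp":[0.538,0.345,-0.46],"spin":-0.112},
  {"hand":30,"dp":[0.538,0.345,-0.46],"spin":-0.112},
])

```text
time: 15.15
ee_pos: [0.4906, 0.0381, 0.1395]
eef_rot: [0.218, 0.976, -0.0, 0.0]
ft_force: [0.0, -0.9, -1.1]
width: 0.0394
grip_force: 20.0
```

```bash
python3 plan.py .525,.216,.1,79.5
```

```text
t 15.15 p [0.4906 0.0381 0.1395] yaw 64.79 tilt [-0.0001 -0.0005] w 0.0394 g 20.0 F [ 0.  -0.9 -1.1] M [-0.04 -0.02  0.02] j [-0.64  0.1   0.5   1.93 -0.05  1.12  1.01]
dp [0.179, 0.702, 0.158] spin -0.0817 rows>= 4
```

>>> carry_out([
  {"hand":30,"dp":[0.179,0.702,0.04],"spin":-0.082},
  {"hand":30,"dp":[0.179,0.702,0.04],"spin":-0.082},
  {"hand":30,"dp":[0.179,0.702,0.04],"spin":-0.082},
  {"hand":30,"dp":[0.179,0.702,0.04],"spin":-0.082},
  {"hand":30,"dp":[0.179,0.702,0.158],"spin":-0.082},
  {"hand":30,"dp":[0.179,0.702,0.158],"spin":-0.082},
  {"hand":30,"dp":[0.179,0.702,0.158],"spin":-0.082},
  {"hand":30,"dp":[0.179,0.702,0.158],"spin":-0.082},
])

```text
time: 15.95
ee_pos: [0.5251, 0.2165, 0.1012]
eef_rot: [0.091, 0.996, 0.0, 0.001]
ft_force: [-0.2, 0.2, 0.3]
width: 0.0391
grip_force: 20.0
```

```bash
python3 plan.py .525,.216,.047,79.5
```

```text
t 15.95 p [0.5251 0.2165 0.1012] yaw 79.57 tilt [0.0012 0.0003] w 0.0391 g 20.0 F [-0.2  0.2  0.3] M [ 0.01 -0.03 -0.03] j [-0.78  0.31  0.36  1.78 -0.12  1.07  1.02]
dp [-0.0, -0.002, 0.217] spin 0.0004 rows>= 2
```

>>> carry_out([
  {"hand":30,"dp":[0,-0.002,0.1],"spin":0},
  {"hand":30,"dp":[0,-0.002,0.18],"spin":0},
  {"hand":30,"dp":[0,-0.002,0.205],"spin":0},
  {"hand":30,"dp":[0,-0.002,0.22],"spin":0},
  {"hand":30,"dp":[0,-0.002,0.22],"spin":0},
])

```text
time: 16.45
ee_pos: [0.5245, 0.2173, 0.0458]
eef_rot: [0.09, 0.996, 0.0, 0.0]
ft_force: [-0.5, -0.3, -0.7]
width: 0.0397
grip_force: 20.0
```

```bash
python3 plan.py .525,.216,.031,79.5
```

```text
t 16.45 p [0.5245 0.2173 0.0458] yaw 79.69 tilt [0.0008 0.0005] w 0.0397 g 20.0 F [-0.5 -0.3 -0.7] M [ 0.03  0.   -0.04] j [-0.76  0.38  0.35  1.82 -0.16  0.96  1.04]
dp [-0.003, -0.005, 0.059] spin 0.0011 rows>= 1
```

>>> carry_out([
  {"hand":30,"dp":[0,-0.003,0.03],"spin":0},
  {"hand":30,"dp":[0,-0.003,0.055],"spin":0},
  {"hand":30,"dp":[0,-0.003,0.06],"spin":0},
  {"hand":30,"dp":[0,-0.003,0.06],"spin":0},
])

```text
time: 16.85
ee_pos: [0.5242, 0.2168, 0.0307]
eef_rot: [0.09, 0.996, 0.0, 0.0]
ft_force: [-2.1, -0.2, 7.5]
width: 0.0393
grip_force: 20.0
```

```bash
cat > key.py <<'E'
from h import *
# stand top face (z=60) from top picture: outline + collar; handle top z=115 via dark mask
im=cv2.imread("pics/top0.png");r=cv2.resize(im,None,fx=6,fy=6,interpolation=cv2.INTER_CUBIC);g=cv2.cvtColor(r,cv2.COLOR_BGR2GRAY)
f=lambda q:(np.array(q)+.5)/6-.5
w=g[170*6:210*6,328*6:368*6]
m=np.zeros_like(g);m[170*6:210*6,328*6:368*6]=w<100
print("grey pct",np.percentile(w,[2,10,20,30,50]))
for th in(50,60,70,80,100):
    q=np.zeros_like(g);q[170*6:210*6,328*6:368*6]=(w<th)
    B=sorted(blobs(q,200),key=lambda b:-b[0][4])[:2]
    for b in B:
        R=cv2.minAreaRect(np.argwhere(b[2])[:,::-1].astype(np.float32));uv=f(b[1]);print(th,"ctr",uv.round(2),"rect",f(R[0]).round(2),(np.array(R[1])/6).round(1),round(R[2],1),"area",b[0][4]/36,"on60",onz("top",*uv,.06).round(4))
E
python3 key.py; python3 plan.py .525,.216,.14,79.5
```

```text
grey pct [ 56.  70. 103. 142. 144.]
60 ctr [347.97 189.39] rect [348.66 188.91] [10.5  9.9] 46.7 area 59.361111111111114 on60 [ 0.5434 -0.2343  0.06  ]
70 ctr [348.02 189.75] rect [348.06 189.71] [12.1 12.9] 41.6 area 127.11111111111111 on60 [ 0.5423 -0.2344  0.06  ]
70 ctr [340.42 196.28] rect [340.21 196.16] [16.1  4.2] 47.7 area 27.13888888888889 on60 [ 0.5227 -0.2112  0.06  ]
80 ctr [348.05 189.72] rect [348.08 189.67] [12.8 13.6] 45.0 area 142.5 on60 [ 0.5424 -0.2345  0.06  ]
80 ctr [342.31 196.16] rect [344.39 196.78] [21.3 11.8] 18.3 area 51.02777777777778 on60 [ 0.523  -0.2169  0.06  ]
100 ctr [346.56 191.32] rect [346.63 191.39] [17.4 19.6] 59.0 area 313.3333333333333 on60 [ 0.5376 -0.23    0.06  ]
t 16.85 p [0.5242 0.2168 0.0307] yaw 79.71 tilt [0.0004 0.0006] w 0.0393 g 20.0 F [-2.1 -0.2  7.5] M [-0.26  0.57 -0.  ] j [-0.76  0.4   0.34  1.83 -0.16  0.93  1.05]
dp [-0.004, -0.003, -0.437] spin 0.0012 rows>= 3
```

The large cap is seated. I'm releasing it, retreating, and measuring the screw angle and the handle.

>>> carry_out([
  {"hand":56,"dp":[0,0,0],"spin":0},
  {"hand":56,"dp":[0,0,0],"spin":0},
  {"hand":56,"dp":[0,0,0],"spin":0},
  {"hand":56,"dp":[0,0,-0.2],"spin":0},
  {"hand":56,"dp":[0,0,-0.4],"spin":0},
  {"hand":56,"dp":[0,0,-0.55],"spin":0},
  {"hand":56,"dp":[0,-0.5,-0.55],"spin":0.1},
  {"hand":56,"dp":[0,-0.9,-0.55],"spin":0.1},
  {"hand":56,"dp":[0,-0.9,-0.55],"spin":0.1},
  {"hand":56,"dp":[0,-0.9,-0.55],"spin":0.1},
  {"hand":56,"dp":[0,-0.9,-0.55],"spin":0.1},
])

```text
time: 17.95
ee_pos: [0.4826, -0.009, 0.1676]
eef_rot: [0.246, 0.969, 0.0, 0.0]
ft_force: [0.1, 0.5, -0.2]
width: 0.0558
grip_force: 0.0
```

```bash
cat > scr.py <<'E'
from h import *
def angs(ims,S):
  for n,im in ims:
    u,v=proj(n,S);r=7;k=8
    p=cv2.getRectSubPix(im,(2*r+1,2*r+1),(float(u),float(v)));p=cv2.resize(p,None,fx=k,fy=k,interpolation=cv2.INTER_CUBIC)
    h=cv2.cvtColor(p,cv2.COLOR_BGR2HSV).astype(int)
    br=((h[...,0]>12)&(h[...,0]<32)&(h[...,1]>90)).astype(np.uint8)
    b=max(blobs(br,20),key=lambda b:b[0][4]);ctr=(b[1]+.5)/k-.5-r+[u,v]
    V=np.where(b[2],h[...,2],0);core=cv2.erode(b[2].astype(np.uint8),np.ones((9,9)))>0
    print(n,"brass",ctr.round(2),b[0][2:4]/k,"V pct",np.percentile(V[core],[5,25,50,75,95]))
    for q in(12,22,32):
        d=core&(V<np.percentile(V[core],q));d=max(blobs(d,20),key=lambda b:b[0][4])[2]
        y,x=np.where(d);vx,vy,x0,y0=cv2.fitLine(np.c_[x,y].astype(np.float32),cv2.DIST_L2,0,.01,.01).ravel()
        a=np.array([(x0+.5)/k-.5-r+u,(y0+.5)/k-.5-r+v]);A,B=[onz(n,*(a+s*3*np.array([vx,vy])),.036) for s in(-1,1)]
        D=B-A;w=(np.degrees(np.arctan2(D[1],D[0]))+90)%180-90;print("  q",q,"stripe world deg",round(w,1),"theta",round(np.radians(-10.46-w),3),"at",((A+B)/2).round(4))
    print("  axis@34",onz(n,*ctr,.034).round(4))
if __name__=="__main__": angs([(n,cv2.imread(f"pics/{n}0.png")) for n in C],np.array([.578,.2535,.036]))
E
python3 scr.py; python3 plan.py .54,-.1,.2,60; python3 - <<'E'
from h import *
b=camera("side");cv2.imwrite("pics/side2.png",b[:,:,::-1]);cv2.imwrite("pics/top2.png",camera("top")[:,:,::-1])
# held caps check: white tops in the cups
h=cv2.cvtColor(cv2.resize(b,None,fx=4,fy=4,interpolation=2),cv2.COLOR_RGB2HSV).astype(int)
m=(h[...,2]>185)&(h[...,1]<45)
for nm,X in(("L",(.5242,.2165,.056)),("S",(.513,.139,.056)),("M",(.4946,.0605,.056))):
    u,v=proj("side",np.array(X)-[0,.003,0]);w=np.zeros(m.shape,np.uint8);cv2.circle(w,(int(u*4),int(v*4)),36,1,-1)
    q=max(blobs(m&(w>0),20),key=lambda b:b[0][4]);c=(q[1]+.5)/4-.5;print(nm,"pred",u.round(1),v.round(1),"top",c.round(1),q[0][2:4]/4)
E
```

```text
top brass [188.13 180.71] [7.    6.875] V pct [189. 199. 212. 226. 231.]
  q 12 stripe world deg -12.2 theta 0.031 at [0.5759 0.2529 0.036 ]
  q 22 stripe world deg -10.9 theta 0.007 at [0.5753 0.2528 0.036 ]
  q 32 stripe world deg -11.4 theta 0.017 at [0.5753 0.2527 0.036 ]
  axis@34 [0.5786 0.2548 0.034 ]
side brass [267.62 138.21] [7.  5.5] V pct [132. 143. 155. 173. 195.]
  q 12 stripe world deg -16.0 theta 0.096 at [0.5759 0.2485 0.036 ]
  q 22 stripe world deg -11.4 theta 0.016 at [0.5753 0.2484 0.036 ]
  q 32 stripe world deg -10.3 theta -0.003 at [0.5763 0.2482 0.036 ]
  axis@34 [0.5779 0.2492 0.034 ]
t 17.95 p [ 0.4826 -0.009   0.1676] yaw 61.47 tilt [0.0002 0.0001] w 0.0558 g 0.0 F [ 0.1  0.5 -0.2] M [-0.01 -0.03 -0.  ] j [-0.62  0.04  0.56  1.93 -0.03  1.18  1.03]
dp [-0.375, -0.21, -0.13] spin 0.0082 rows>= 3
L pred 258.0 146.0 top [257.6 146.4] [10.25  8.5 ]
S pred 268.8 163.5 top [268.4 163.6] [5.5 4.5]
M pred 278.2 183.5 top [278.2 183.5] [8.25 6.75]
```

All three caps match their fully-home predictions to within half a pixel. Screw theta is about 0.03 and its axis is about (0.578, 0.254). I'm going over the key now.

```bash
python3 plan.py .542,-.2343,.16,42 .542,-.2343,.075,42; python3 - <<'E'
from h import *
# handle outline in side view: dark columns at mid-height rows of handle
im=cv2.imread("pics/side2.png");k=6;r=cv2.resize(im,None,fx=k,fy=k,interpolation=2);g=cv2.cvtColor(r,cv2.COLOR_BGR2GRAY)
for z in(.085,.095,.105):
    u,v=proj("side",[.542,-.2375,z]);row=g[int((v+.5)*k),int((u-14)*k):int((u+14)*k)]
    x=np.where(row<85)[0]/k-14;print("z",z,"pred u",u.round(2),"dark",x.min().round(2),x.max().round(2),"mm/px",1000*np.linalg.norm(C["side"]["R"]@[.542,-.2375,z]+C["side"]["t"])/510)
E
```

```text
t 18.05 p [ 0.4831 -0.0087  0.1677] yaw 61.37 tilt [0.0004 0.0002] w 0.0558 g 0.0 F [ 0.6  0.6 -0.3] M [ 0.03 -0.   -0.03] j [-0.62  0.05  0.56  1.92 -0.03  1.18  1.02]
dp [-0.639, -0.679, 0.031] spin 0.1076 rows>= 5
dp [0.0, 0.0, 0.34] spin -0.0 rows>= 2
z 0.085 pred u 361.83 dark -6.83 4.5 mm/px 2.39047996277935
z 0.095 pred u 362.38 dark -4.5 4.33 mm/px 2.3750117781148874
z 0.105 pred u 362.94 dark -4.33 4.17 mm/px 2.3596051311489186
```

>>> carry_out([
  {"hand":56,"dp":[-0.639,-0.679,0.031],"spin":0.108},
  {"hand":56,"dp":[-0.639,-0.679,0.031],"spin":0.108},
  {"hand":56,"dp":[-0.639,-0.679,0.031],"spin":0.108},
  {"hand":56,"dp":[-0.639,-0.679,0.031],"spin":0.108},
  {"hand":56,"dp":[-0.639,-0.679,0.031],"spin":0.108},
  {"hand":56,"dp":[-0.639,-0.679,0.031],"spin":0.108},
  {"hand":56,"dp":[-0.639,-0.679,0.031],"spin":0.108},
])

```text
time: 18.75
ee_pos: [0.5441, -0.2296, 0.1591]
eef_rot: [0.405, 0.914, -0.0, -0.0]
ft_force: [-0.4, -0.4, -0.2]
width: 0.0561
grip_force: 0.0
```

```bash
python3 plan.py .542,-.2343,.075,42
```

```text
t 18.75 p [ 0.5441 -0.2296  0.1591] yaw 42.25 tilt [-0.0011  0.    ] w 0.0561 g 0.0 F [-0.4 -0.4 -0.2] M [ 0.05 -0.01 -0.  ] j [-0.27  0.36  0.73  1.67 -0.25  1.21  1.26]
dp [-0.008, -0.019, 0.336] spin 0.0014 rows>= 2
```

>>> carry_out([
  {"hand":56,"dp":[-0.002,-0.004,0.15],"spin":0.001},
  {"hand":56,"dp":[-0.002,-0.004,0.3],"spin":0.001},
  {"hand":56,"dp":[-0.002,-0.004,0.336],"spin":0.001},
  {"hand":56,"dp":[-0.002,-0.004,0.336],"spin":0.001},
  {"hand":56,"dp":[-0.002,-0.004,0.336],"spin":0.001},
])

```text
time: 19.25
ee_pos: [0.5446, -0.2305, 0.0774]
eef_rot: [0.405, 0.914, 0.0, 0.001]
ft_force: [0.5, -1.1, 0.7]
width: 0.0559
grip_force: 0.0
```

```bash
python3 plan.py .542,-.2343,.075,42
```

```text
t 19.25 p [ 0.5446 -0.2305  0.0774] yaw 42.16 tilt [ 0.0019 -0.0001] w 0.0559 g 0.0 F [ 0.5 -1.1  0.7] M [-0.02  0.    0.  ] j [-0.23  0.45  0.69  1.75 -0.32  1.06  1.31]
dp [-0.004, -0.018, 0.01] spin 0.0009 rows>= 1
```

>>> carry_out([
  {"hand":56,"dp":[-0.004,-0.018,0.01],"spin":0.001},
  {"hand":56,"dp":[-0.004,-0.018,0.01],"spin":0.001},
  {"hand":10,"dp":[-0.004,-0.018,0.01],"spin":0.001},
  {"hand":10,"dp":[-0.004,-0.018,0.01],"spin":0.001},
  {"hand":10,"dp":[-0.004,-0.018,0.01],"spin":0.001},
  {"hand":10,"dp":[-0.004,-0.018,0.01],"spin":0.001},
  {"hand":10,"dp":[-0.004,-0.018,0.01],"spin":0.001},
  {"hand":10,"dp":[-0.004,-0.018,0.01],"spin":0.001},
], force=40)

```text
time: 20.05
ee_pos: [0.5409, -0.2346, 0.0733]
eef_rot: [0.407, 0.913, 0.0, -0.0]
ft_force: [0.5, 0.7, -0.1]
width: 0.0201
grip_force: 40.0
```

```bash
python3 plan.py .542,-.2343,.16,42
```

```text
t 20.05 p [ 0.5409 -0.2346  0.0733] yaw 41.92 tilt [0.     0.0001] w 0.0201 g 40.0 F [ 0.5  0.7 -0.1] M [-0.03 -0.04  0.  ] j [-0.22  0.45  0.69  1.76 -0.33  1.05  1.32]
dp [-0.002, 0.004, -0.347] spin -0.0004 rows>= 2
```

>>> carry_out([
  {"hand":10,"dp":[0,0,-0.15],"spin":0},
  {"hand":10,"dp":[0,0,-0.3],"spin":0},
  {"hand":10,"dp":[0,0,-0.4],"spin":0},
  {"hand":10,"dp":[0,0,-0.4],"spin":0},
  {"hand":10,"dp":[0,0,-0.4],"spin":0},
  {"hand":10,"dp":[0.25,0.2,-0.4],"spin":0},
  {"hand":10,"dp":[0.5,0.35,-0.4],"spin":0},
  {"hand":10,"dp":[0.5,0.35,-0.4],"spin":0},
  {"hand":10,"dp":[0.5,0.35,-0.4],"spin":0},
])

```text
time: 20.95
ee_pos: [0.5213, -0.0754, 0.1713]
eef_rot: [0.403, 0.915, 0.001, -0.002]
ft_force: [0.4, -1.0, -0.4]
width: 0.0199
grip_force: 40.0
```

```bash
python3 plan.py .52,.0,.18,78; python3 - <<'E'
from h import *
p=read_state()["ee_pos"];tip=p-[0,0,.0683];b=camera("side")[:,:,::-1]
u,v=proj("side",tip-[0,.003,0]);print("tip px",u,v)
t=cv2.resize(b[int(v)-16:int(v)+8,int(u)-16:int(u)+16],(800,600),interpolation=2);cv2.imwrite("pics/v5.png",t)
g=cv2.cvtColor(b,cv2.COLOR_BGR2GRAY);print(int(u)-10,int(v)-10);print(g[int(v)-10:int(v)+8,int(u)-10:int(u)+11])
E
```

```text
t 20.95 p [ 0.5213 -0.0754  0.1713] yaw 42.46 tilt [-0.0033  0.0029] w 0.0199 g 40.0 F [ 0.4 -1.  -0.4] M [-0.07 -0.03 -0.02] j [-0.56  0.17  0.69  1.82 -0.12  1.2   0.91]
dp [0.226, 0.2, -0.035] spin -0.1975 rows>= 5
tip px 316.4827280070029 200.04159550217963
306 190
[[ 63  64  63  62  64  61  71  93  63  50  61  56  58  69  60  87 112 108
  161 131 112]
 [ 61  58  60  60  59  58  72 126 117 102  90  83  84  99  99 128 126 125
  124 124 123]
 [ 60  57  57  72  99 124 158 166 176 131  98 101  99 104 124 125 123 123
  122 121 122]
 [ 99  98 154 150 158 166 201 163 182 106  94 101  98 117 127 124 122 121
  120 123 123]
 [158 156 201 184 164 124 120 121 165 107  97 100  94 140 142 125 122 122
  123 122 122]
 [166 160 126 122 122 122 120 126 172  97  95 100  93 149 149 123 120 123
  123 122 124]
 [121 123 123 123 121 124 121 141 177 106  95  97  93 163 135 123 123 123
  125 122 124]
 [123 122 122 123 123 123 122 155 179 148 125 112 133 170 108 123 125 124
  124 123 122]
 [124 124 125 125 125 124 123 144 165 170 164 154 176 163 103 123 125 126
  123 124 126]
 [124 124 125 125 125 124 122 109 124 137 148 158 157 136 116 125 126 124
  126 124 124]
 [125 125 124 125 126 125 120  98  96 105 105 108 110  97 121 127 124 124
  124 124 127]
 [124 125 125 124 124 124 119 101 103 123 123 111  97  98 123 125 126 127
  128 132 137]
 [125 125 125 124 127 124 121 108 112 124 129 111  99 107 127 133 134 138
  137 144 143]
 [127 127 126 127 127 126 124 122 120 124 129 117 110 126 140 143 144 142
  141 142 141]
 [126 128 126 124 125 124 125 130 131 133 143 137 137 149 147 145 144 141
  143 146 147]
 [127 126 122 127 131 132 137 142 141 147 151 149 149 150 150 147 144 145
  146 146 148]
 [128 132 134 139 142 145 150 149 148 148 150 147 144 145 149 149 146 146
  145 148 145]
 [141 141 148 147 147 147 149 146 144 146 151 146 140 142 146 148 147 142
  143 148 147]]
```

The fork profile shows two dark prongs at columns 313–314 and 317–319 with bright background between them. So the slot lies along the line of sight, which means key x runs along tool y (42°). Next I carry it to the screw with tool y at −12°.

```bash
python3 plan.py .55,.1,.17,15 .5782,.2548,.15,-12
```

```text
t 21.0 p [ 0.5216 -0.0785  0.1717] yaw 42.32 tilt [-0.0026  0.0016] w 0.0195 g 40.0 F [ 0.2 -0.2 -0.8] M [-0.11  0.07 -0.01] j [-0.56  0.17  0.69  1.82 -0.12  1.2   0.91]
dp [0.451, 0.565, 0.007] spin 0.1518 rows>= 4
dp [0.569, 0.269, 0.08] spin 0.15 rows>= 4
```

>>> carry_out([
  {"hand":10,"dp":[0.451,0.565,0.007],"spin":0.152},
  {"hand":10,"dp":[0.451,0.565,0.007],"spin":0.152},
  {"hand":10,"dp":[0.451,0.565,0.007],"spin":0.152},
  {"hand":10,"dp":[0.451,0.565,0.007],"spin":0.152},
  {"hand":10,"dp":[0.451,0.565,0.007],"spin":0.152},
  {"hand":10,"dp":[0.451,0.565,0.007],"spin":0.152},
])

```text
time: 21.6
ee_pos: [0.5519, 0.0946, 0.1702]
eef_rot: [0.611, 0.791, -0.001, -0.0]
ft_force: [0.8, -0.7, -1.5]
width: 0.02
grip_force: 40.0
```

>>> carry_out([
  {"hand":10,"dp":[0.569,0.269,0.08],"spin":0.15},
  {"hand":10,"dp":[0.569,0.269,0.08],"spin":0.15},
  {"hand":10,"dp":[0.569,0.269,0.08],"spin":0.15},
  {"hand":10,"dp":[0.569,0.269,0.08],"spin":0.15},
  {"hand":10,"dp":[0.569,0.269,0.08],"spin":0.15},
  {"hand":10,"dp":[0.569,0.269,0.08],"spin":0.15},
  {"hand":10,"dp":[0.569,0.269,0.08],"spin":0.15},
])

```text
time: 22.3
ee_pos: [0.5822, 0.2466, 0.1519]
eef_rot: [0.78, 0.625, 0.0, 0.0]
ft_force: [-0.3, 0.5, -1.3]
width: 0.0197
grip_force: 40.0
```

```bash
python3 plan.py .5782,.2548,.115,-12; python3 - <<'E'
from h import *
p=read_state()["ee_pos"];b=camera("side")[:,:,::-1];cv2.imwrite("pics/side3.png",b)
u,v=proj("side",p-[0,.003,.085]);print(proj("side",p-[0,.003,.0683]))
cv2.imwrite("pics/v6.png",cv2.resize(b[int(v)-24:int(v)+24,int(u)-32:int(u)+32],(800,600),interpolation=2));print("crop org",int(u)-32,int(v)-24)
E
```

```text
t 22.3 p [0.5822 0.2466 0.1519] yaw -12.6 tilt [ 0.0004 -0.0004] w 0.0197 g 40.0 F [-0.3  0.5 -1.3] M [-0.11  0.08 -0.03] j [-0.95  0.44  0.63  1.56 -0.27  1.23 -0.49]
dp [0.029, -0.023, 0.148] spin -0.0033 rows>= 1
[269.72865081 125.86048448]
crop org 237 106
```

View pics/v6.png

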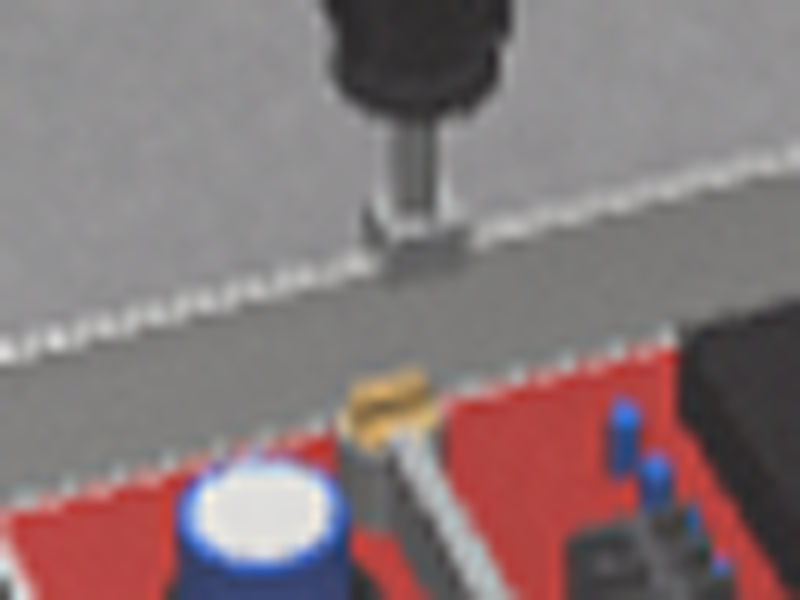

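The crop shows the fork upright at (425,260), parallel to the screw's bar at (393,405), and the large cap seated at (260,515). I'm lowering to just above the head.

>>> carry_out([
  {"hand":10,"dp":[0.029,-0.023,0.08],"spin":-0.003},
  {"hand":10,"dp":[0.029,-0.023,0.156],"spin":-0.003},
  {"hand":10,"dp":[0.029,-0.023,0.156],"spin":-0.003},
  {"hand":10,"dp":[0.029,-0.023,0.156],"spin":-0.003},
  {"hand":10,"dp":[0.029,-0.023,0.156],"spin":-0.003},
])

```text
time: 22.85
ee_pos: [0.5784, 0.2574, 0.114]
eef_rot: [0.777, 0.63, 0.001, 0.0]
ft_force: [0.6, -0.2, -0.9]
width: 0.0195
grip_force: 40.0
```

```bash
python3 plan.py .5782,.2546,.1045,-12
```

```text
t 22.85 p [0.5784 0.2574 0.114 ] yaw -11.95 tilt [0.0016 0.0009] w 0.0195 g 40.0 F [ 0.6 -0.2 -0.9] M [-0.11  0.08 -0.02] j [-0.95  0.48  0.61  1.6  -0.29  1.16 -0.49]
dp [-0.011, 0.002, 0.038] spin 0.0003 rows>= 1
```

>>> carry_out([
  {"hand":10,"dp":[-0.01,0.002,0],"spin":0},
  {"hand":10,"dp":[-0.01,0.002,0],"spin":0},
  {"hand":10,"dp":[-0.01,0.002,0],"spin":0},
  {"hand":10,"dp":[-0.01,0.002,0.02],"spin":0},
  {"hand":10,"dp":[-0.01,0.002,0.03],"spin":0},
  {"hand":10,"dp":[-0.01,0.002,0.03],"spin":0},
])

```text
time: 23.45
ee_pos: [0.5771, 0.2553, 0.1043]
eef_rot: [0.777, 0.63, -0.001, -0.0]
ft_force: [-0.4, 0.9, -1.3]
width: 0.0197
grip_force: 40.0
```

```bash
python3 plan.py .5782,.2546,.101,-12
```

```text
t 23.45 p [0.5771 0.2553 0.1043] yaw -11.89 tilt [-0.0009 -0.0005] w 0.0197 g 40.0 F [-0.4  0.9 -1.3] M [-0.1   0.01 -0.02] j [-0.95  0.49  0.61  1.61 -0.3   1.14 -0.48]
dp [-0.002, 0.005, 0.013] spin 0.0006 rows>= 1
```

>>> carry_out([
  {"hand":10,"dp":[-0.002,0.004,0.012],"spin":0},
  {"hand":10,"dp":[-0.002,0.004,0.012],"spin":0},
  {"hand":10,"dp":[-0.002,0.004,0.012],"spin":0.1},
  {"hand":10,"dp":[-0.002,0.004,0.012],"spin":0.1},
  {"hand":10,"dp":[-0.002,0.004,0.012],"spin":0.1},
  {"hand":10,"dp":[-0.002,0.004,0.012],"spin":0.1},
])

```text
time: 24.05
ee_pos: [0.5784, 0.2545, 0.102]
eef_rot: [0.865, 0.502, -0.0, 0.0]
ft_force: [-0.7, -1.7, -0.8]
width: 0.0201
grip_force: 40.0
```

```bash
python3 plan.py .578,.2546,.101,-102
```

```text
t 24.05 p [0.5784 0.2545 0.102 ] yaw -29.7 tilt [ 0.0001 -0.0006] w 0.0201 g 40.0 F [-0.7 -1.7 -0.8] M [-0.62  0.08  0.04] j [-0.99  0.5   0.67  1.61 -0.34  1.14 -0.76]
dp [-0.0, -0.002, 0.004] spin 0.4017 rows>= 9
```

>>> carry_out([
  {"hand":10,"dp":[0,-0.001,0.002],"spin":0.05},
  {"hand":10,"dp":[0,-0.001,0.002],"spin":0.09},
  {"hand":10,"dp":[0,-0.001,0.002],"spin":0.13},
  {"hand":10,"dp":[0,-0.001,0.002],"spin":0.17},
  {"hand":10,"dp":[0,-0.001,0.002],"spin":0.21},
  {"hand":10,"dp":[0,-0.001,0.002],"spin":0.25},
  {"hand":10,"dp":[0,-0.001,0.002],"spin":0.29},
  {"hand":10,"dp":[0,-0.001,0.002],"spin":0.33},
  {"hand":10,"dp":[0,-0.001,0.002],"spin":0.37},
  {"hand":10,"dp":[0,-0.001,0.002],"spin":0.4},
  {"hand":10,"dp":[0,-0.001,0.002],"spin":0.4},
  {"hand":10,"dp":[0,-0.001,0.002],"spin":0.4},
])

```text
time: 25.25
ee_pos: [0.5783, 0.2548, 0.1016]
eef_rot: [0.995, -0.101, 0.0, 0.0]
ft_force: [1.3, -1.3, -0.0]
width: 0.0195
grip_force: 40.0
```

```bash
python3 plan.py .578,.2546,.1015,-110
```

```text
t 25.25 p [0.5783 0.2548 0.1016] yaw -101.62 tilt [ 0.0004 -0.0001] w 0.0195 g 40.0 F [ 1.3 -1.3 -0. ] M [-0.45  0.01  0.07] j [-1.16  0.6   0.93  1.62 -0.51  1.18 -1.89]
dp [-0.001, 0.001, 0.001] spin 0.0466 rows>= 1
```

>>> carry_out([
  {"hand":10,"dp":[0,0,0],"spin":0.02},
  {"hand":10,"dp":[0,0,0],"spin":0.035},
  {"hand":10,"dp":[0,0,0],"spin":0.035},
  {"hand":10,"dp":[0,0,0],"spin":0.035},
])

```text
time: 25.65
ee_pos: [0.5783, 0.2548, 0.1016]
eef_rot: [0.988, -0.156, 0.0, -0.0]
ft_force: [0.4, -1.1, 0.8]
width: 0.0196
grip_force: 40.0
```

```bash
python3 plan.py
```

```text
t 25.65 p [0.5783 0.2548 0.1016] yaw -108.0 tilt [0.0003 0.0001] w 0.0196 g 40.0 F [ 0.4 -1.1  0.8] M [-0.5  -0.11  0.06] j [-1.18  0.61  0.96  1.62 -0.53  1.19 -1.98]
```

>>> carry_out([
  {"hand":10,"dp":[0,0,0],"spin":0.015},
  {"hand":10,"dp":[0,0,0],"spin":0.03},
  {"hand":10,"dp":[0,0,0],"spin":0.03},
  {"hand":10,"dp":[0,0,0],"spin":0.03},
])

```text
time: 26.05
ee_pos: [0.5783, 0.2548, 0.1016]
eef_rot: [0.979, -0.203, 0.0, -0.0]
ft_force: [1.0, -2.1, 0.8]
width: 0.0198
grip_force: 40.0
```

```bash
python3 plan.py
```

```text
t 26.05 p [0.5783 0.2548 0.1016] yaw -113.44 tilt [0.0004 0.0001] w 0.0198 g 40.0 F [ 1.  -2.1  0.8] M [-0.51 -0.28  0.07] j [-1.19  0.62  0.98  1.62 -0.55  1.19 -2.07]
```

>>> carry_out([
  {"hand":10,"dp":[0,0,0],"spin":0.012},
  {"hand":10,"dp":[0,0,0],"spin":0.02},
  {"hand":10,"dp":[0,0,0],"spin":0.02},
  {"hand":10,"dp":[0,0,0],"spin":0.02},
])

```text
time: 26.45
ee_pos: [0.5783, 0.2548, 0.1016]
eef_rot: [0.972, -0.234, 0.0, -0.0]
ft_force: [2.6, -1.4, 1.2]
width: 0.0198
grip_force: 40.0
```

```bash
python3 plan.py
```

```text
t 26.45 p [0.5783 0.2548 0.1016] yaw -117.12 tilt [ 0.0004 -0.    ] w 0.0198 g 40.0 F [ 2.6 -1.4  1.2] M [-0.6  -0.38  0.25] j [-1.2   0.63  0.99  1.62 -0.56  1.2  -2.12]
```

>>> carry_out([
  {"hand":10,"dp":[0,0,0],"spin":0.012},
  {"hand":10,"dp":[0,0,0],"spin":0.02},
  {"hand":10,"dp":[0,0,0],"spin":0.02},
  {"hand":10,"dp":[0,0,0],"spin":0.02},
])

```text
time: 26.85
ee_pos: [0.5784, 0.255, 0.1016]
eef_rot: [0.964, -0.265, 0.0, -0.0]
ft_force: [3.4, -2.2, 0.9]
width: 0.0201
grip_force: 40.0
```

```bash
python3 plan.py
```

```text
t 26.85 p [0.5784 0.255  0.1016] yaw -120.73 tilt [0.0005 0.0001] w 0.0201 g 40.0 F [ 3.4 -2.2  0.9] M [-0.39 -0.77  0.34] j [-1.2   0.64  1.01  1.62 -0.57  1.2  -2.18]
```

Torque jumped to 0.34 N·m, so the screw is at its stop. I'm backing off into the play and lifting straight up.

>>> carry_out([
  {"hand":10,"dp":[0,0,0],"spin":-0.04},
  {"hand":10,"dp":[0,0,0],"spin":-0.07},
  {"hand":10,"dp":[0,0,0],"spin":-0.07},
  {"hand":10,"dp":[0,0,0],"spin":-0.07},
])

```text
time: 27.25
ee_pos: [0.5778, 0.2551, 0.1014]
eef_rot: [0.987, -0.159, -0.0, -0.0]
ft_force: [0.7, -0.4, -1.5]
width: 0.0194
grip_force: 40.0
```

```bash
python3 plan.py
```

```text
t 27.25 p [0.5778 0.2551 0.1014] yaw -108.34 tilt [-0.0009  0.0006] w 0.0194 g 40.0 F [ 0.7 -0.4 -1.5] M [-0.09 -0.02 -0.02] j [-1.18  0.61  0.96  1.62 -0.53  1.19 -1.99]
```

>>> carry_out([
  {"hand":10,"dp":[0,0,-0.03],"spin":0},
  {"hand":10,"dp":[0,0,-0.08],"spin":0},
  {"hand":10,"dp":[0,0,-0.2],"spin":0},
  {"hand":10,"dp":[0,0,-0.32],"spin":0},
  {"hand":10,"dp":[0,0,-0.32],"spin":0},
])

```text
time: 27.75
ee_pos: [0.5801, 0.2553, 0.1866]
eef_rot: [0.987, -0.159, 0.002, -0.002]
ft_force: [-0.0, -0.6, -1.5]
width: 0.0201
grip_force: 40.0
```

```bash
python3 plan.py .55,.1,.18,-60 .53,-.08,.18,0 .541,-.2346,.175,42; python3 - <<'E'
from h import *
from scr import angs
b=camera("side")[:,:,::-1].copy();cv2.imwrite("pics/side4.png",b)
angs([("side",b)],np.array([.578,.2505,.036]))
E
```

```text
t 27.75 p [0.5801 0.2553 0.1866] yaw -108.26 tilt [0.0053 0.0033] w 0.0201 g 40.0 F [-0.  -0.6 -1.5] M [-0.03  0.14  0.01] j [-1.21  0.54  1.02  1.53 -0.47  1.33 -2.03]
dp [0.08, 0.628, 0.026] spin -0.2681 rows>= 6
dp [-0.429, 0.584, 0.0] spin -0.3333 rows>= 7
dp [-0.618, 0.044, 0.02] spin -0.2333 rows>= 5
side brass [267.42 138.08] [7.25 6.25] V pct [161. 176. 200. 217. 225.]
  q 12 stripe world deg 86.0 theta -1.684 at [0.5764 0.2484 0.036 ]
  q 22 stripe world deg 85.4 theta -1.673 at [0.5765 0.2495 0.036 ]
  q 32 stripe world deg 83.7 theta -1.644 at [0.5767 0.2498 0.036 ]
  axis@34 [0.5777 0.25   0.034 ]
```

The key came off freely. Before returning it, I'm measuring the centre of the stand's top face on the first pictures.

```bash
python3 - <<'E'
from h import *
k=6
for n,(u,v),r in(("top",(348,190),15),("side",(360,258),20)):
    im=cv2.imread(f"pics/{n}0.png");g=cv2.cvtColor(cv2.resize(im,None,fx=k,fy=k,interpolation=2),cv2.COLOR_BGR2GRAY)
    for lo,hi in((74,120),(80,120),(84,125)):
        m=np.zeros_like(g);s=np.s_[(v-r)*k:(v+r)*k,(u-r)*k:(u+r)*k];m[s]=((g[s]>lo)&(g[s]<hi));m=cv2.morphologyEx(m,cv2.MORPH_OPEN,np.ones((7,7)))
        b=max(blobs(m,100),key=lambda b:b[0][4]);pts=np.argwhere(b[2])[:,::-1].astype(np.float32)
        W=np.array([onz(n,*((p+.5)/k-.5),.06)[:2]*1000 for p in cv2.convexHull(pts)[:,0]],np.float32)
        R=cv2.minAreaRect(W);print(n,lo,"centre mm",np.round(R[0],1),"size",np.round(R[1],1),"yaw",round(R[2],1))
E
```

```text
top 74 centre mm [ 540.3 -233.6] size [53.6 52.8] yaw 30.9
top 80 centre mm [ 541.2 -233.8] size [52.2 51.4] yaw 30.9
top 84 centre mm [ 542.8 -233.6] size [50.1 51. ] yaw 30.6
side 74 centre mm [ 541.2 -237.4] size [51.6 52.2] yaw 30.9
side 80 centre mm [ 541.5 -237.2] size [50.7 52. ] yaw 30.9
side 84 centre mm [ 549.1 -248.8] size [51.1 22.3] yaw 26.7
```

>>> carry_out([
  {"hand":10,"dp":[0.08,0.628,0.03],"spin":-0.15},
  {"hand":10,"dp":[0.08,0.628,0.03],"spin":-0.15},
  {"hand":10,"dp":[0.08,0.628,0.03],"spin":-0.15},
  {"hand":10,"dp":[0.08,0.628,0.03],"spin":-0.15},
  {"hand":10,"dp":[0.08,0.628,0.03],"spin":-0.15},
  {"hand":10,"dp":[0.08,0.628,0.03],"spin":-0.15},
])

```text
time: 28.4
ee_pos: [0.5481, 0.1012, 0.1739]
eef_rot: [0.997, 0.077, -0.0, -0.0]
ft_force: [0.5, -0.1, -1.6]
width: 0.02
grip_force: 40.0
```

```bash
python3 plan.py .53,-.08,.18,-60 .541,-.2346,.175,-48
```

```text
t 28.4 p [0.5481 0.1012 0.1739] yaw -81.22 tilt [-0.0004  0.0008] w 0.02 g 40.0 F [ 0.5 -0.1 -1.6] M [-0.05  0.15  0.  ] j [-1.1   0.32  1.01  1.75 -0.29  1.23 -1.43]
dp [-0.182, 0.705, -0.024] spin -0.1179 rows>= 4
dp [-0.271, 0.558, 0.02] spin -0.0667 rows>= 4
```

>>> carry_out([
  {"hand":10,"dp":[-0.182,0.705,-0.024],"spin":-0.123},
  {"hand":10,"dp":[-0.182,0.705,-0.024],"spin":-0.123},
  {"hand":10,"dp":[-0.182,0.705,-0.024],"spin":-0.123},
  {"hand":10,"dp":[-0.182,0.705,-0.024],"spin":-0.123},
  {"hand":10,"dp":[-0.182,0.705,-0.024],"spin":-0.123},
  {"hand":10,"dp":[-0.182,0.705,-0.024],"spin":-0.123},
])

```text
time: 29.0
ee_pos: [0.5307, -0.0805, 0.1799]
eef_rot: [0.964, 0.267, -0.0, 0.0]
ft_force: [0.4, 1.0, -0.4]
width: 0.0196
grip_force: 40.0
```

```bash
python3 plan.py .5415,-.234,.16,-59
```

```text
t 29.0 p [ 0.5307 -0.0805  0.1799] yaw -59.09 tilt [-0.0002 -0.0002] w 0.0196 g 40.0 F [ 0.4  1.  -0.4] M [-0.03  0.06  0.02] j [-0.81  0.25  1.02  1.79 -0.22  1.22 -0.76]
dp [-0.279, 0.549, 0.08] spin -0.0005 rows>= 4
```

>>> carry_out([
  {"hand":10,"dp":[-0.279,0.549,0.08],"spin":0},
  {"hand":10,"dp":[-0.279,0.549,0.08],"spin":0},
  {"hand":10,"dp":[-0.279,0.549,0.08],"spin":0},
  {"hand":10,"dp":[-0.279,0.549,0.08],"spin":0},
  {"hand":10,"dp":[-0.279,0.549,0.08],"spin":0},
  {"hand":10,"dp":[-0.279,0.549,0.08],"spin":0},
  {"hand":10,"dp":[-0.279,0.549,0.08],"spin":0},
  {"hand":10,"dp":[-0.279,0.549,0.08],"spin":0},
])

```text
time: 29.8
ee_pos: [0.5417, -0.2331, 0.1601]
eef_rot: [0.963, 0.268, 0.0, -0.0]
ft_force: [-0.1, 0.4, 0.2]
width: 0.0196
grip_force: 40.0
```

```bash
python3 plan.py .5415,-.234,.12,-59; python3 - <<'E'
from h import *
from scr import angs
t=camera("top")[:,:,::-1].copy();b=camera("side")[:,:,::-1].copy();cv2.imwrite("pics/top5.png",t);cv2.imwrite("pics/side5.png",b)
angs([("top",t)],np.array([.578,.2535,.036]));angs([("side",b)],np.array([.578,.2505,.036]))
E
```

```text
t 29.8 p [ 0.5417 -0.2331  0.1601] yaw -58.88 tilt [0.0003 0.0008] w 0.0196 g 40.0 F [-0.1  0.4  0.2] M [-0.15  0.04  0.01] j [-0.44  0.43  0.99  1.68 -0.38  1.23 -0.39]
dp [-0.003, 0.003, 0.16] spin 0.0007 rows>= 1
top brass [188.2  180.75] [6.75  6.875] V pct [199. 217. 225. 228. 232.]
  q 12 stripe world deg -89.8 theta 1.385 at [0.5778 0.2599 0.036 ]
  q 22 stripe world deg -90.0 theta 1.388 at [0.5777 0.2589 0.036 ]
  q 32 stripe world deg 81.6 theta -1.606 at [0.577  0.2554 0.036 ]
  axis@34 [0.5785 0.2546 0.034 ]
side brass [267.42 138.09] [7.25 6.25] V pct [169. 184. 208. 225. 233.]
  q 12 stripe world deg 87.0 theta -1.701 at [0.5765 0.2482 0.036 ]
  q 22 stripe world deg 85.6 theta -1.677 at [0.5766 0.2494 0.036 ]
  q 32 stripe world deg 84.3 theta -1.654 at [0.5767 0.2497 0.036 ]
  axis@34 [0.5777 0.2499 0.034 ]
```

The screw reads in line with the rail, within measuring noise, and the torque stop agrees. I'm lowering the key into its stand.

>>> carry_out([
  {"hand":10,"dp":[-0.002,0.003,0.08],"spin":0},
  {"hand":10,"dp":[-0.002,0.003,0.13],"spin":0},
  {"hand":10,"dp":[-0.002,0.003,0.16],"spin":0},
  {"hand":10,"dp":[-0.002,0.003,0.16],"spin":0},
])

```text
time: 30.3
ee_pos: [0.5403, -0.2357, 0.1191]
eef_rot: [0.964, 0.267, -0.001, -0.0]
ft_force: [-0.9, -0.4, -0.4]
width: 0.0199
grip_force: 40.0
```

```bash
python3 plan.py .5415,-.234,.0735,-59
```

```text
t 30.3 p [ 0.5403 -0.2357  0.1191] yaw -59.06 tilt [-0.0017  0.0005] w 0.0199 g 40.0 F [-0.9 -0.4 -0.4] M [-0.06  0.12 -0.01] j [-0.41  0.48  0.96  1.72 -0.42  1.16 -0.36]
dp [0.008, -0.003, 0.182] spin -0.0003 rows>= 1
```

>>> carry_out([
  {"hand":10,"dp":[0.006,-0.002,0.08],"spin":0},
  {"hand":10,"dp":[0.006,-0.002,0.14],"spin":0},
  {"hand":10,"dp":[0.006,-0.002,0.17],"spin":0},
  {"hand":10,"dp":[0.006,-0.002,0.182],"spin":0},
  {"hand":10,"dp":[0.006,-0.002,0.182],"spin":0},
])

```text
time: 30.8
ee_pos: [0.5418, -0.2351, 0.0745]
eef_rot: [0.964, 0.267, -0.0, -0.0]
ft_force: [-0.3, 1.3, 0.0]
width: 0.0196
grip_force: 40.0
```

```bash
python3 plan.py .5415,-.234,.0735,-59
```

```text
t 30.8 p [ 0.5418 -0.2351  0.0745] yaw -59.07 tilt [-0.0003 -0.    ] w 0.0196 g 40.0 F [-0.3  1.3  0. ] M [-0.11  0.13 -0.02] j [-0.38  0.53  0.92  1.76 -0.47  1.09 -0.33]
dp [0.001, -0.004, 0.004] spin -0.0004 rows>= 1
```

Lower the last millimetre, release, rise and retreat.

>>> carry_out([
  {"hand":10,"dp":[0,0,0.004],"spin":0},
  {"hand":10,"dp":[0,0,0.006],"spin":0},
  {"hand":10,"dp":[0,0,0.006],"spin":0},
  {"hand":40,"dp":[0,0,0.004],"spin":0},
  {"hand":50,"dp":[0,0,0.004],"spin":0},
  {"hand":50,"dp":[0,0,0.004],"spin":0},
  {"hand":50,"dp":[0,0,0.004],"spin":0},
  {"hand":50,"dp":[0,0,-0.1],"spin":0},
  {"hand":50,"dp":[0,0,-0.25],"spin":0},
  {"hand":50,"dp":[0,0,-0.4],"spin":0},
  {"hand":50,"dp":[0,0,-0.6],"spin":0},
  {"hand":50,"dp":[0,0,-0.6],"spin":0},
  {"hand":50,"dp":[0.8,0,-0.6],"spin":0},
  {"hand":50,"dp":[0.8,0,-0.6],"spin":0},
  {"hand":50,"dp":[0.8,0,-0.6],"spin":0},
  {"hand":50,"dp":[0.8,0,-0.6],"spin":0},
  {"hand":50,"dp":[0.8,0,-0.6],"spin":0},
  {"hand":50,"dp":[0.8,0,-0.6],"spin":0},
])

```text
time: 32.6
ee_pos: [0.7139, -0.1315, 0.2229]
eef_rot: [0.964, 0.268, -0.001, 0.0]
ft_force: [-0.6, -0.7, 1.4]
width: 0.0501
grip_force: 0.0
```

```bash
python3 - <<'E'
from h import *
s=read_state();print(s["time"],s["ee_pos"],s["ft_force"].round(1),s["width"])
t=camera("top")[:,:,::-1].copy();b=camera("side")[:,:,::-1].copy();cv2.imwrite("pics/top6.png",t);cv2.imwrite("pics/side6.png",b)
# change against the first side picture, away from the arm
a=cv2.imread("pics/side0.png");d=cv2.absdiff(a,b).max(2)>35
for st,c,_ in blobs(d,25): print("side diff",st,c.round(0))
k=6;g=cv2.cvtColor(cv2.resize(b,None,fx=k,fy=k,interpolation=2),cv2.COLOR_BGR2GRAY)
for z in(.075,.085,.095,.105,.113,.118,.123):
    u,v=proj("side",[.542,-.2375,z]);row=g[int((v+.5)*k),int((u-8)*k):int((u+8)*k)];x=np.where(row<85)[0]/k-8
    print("z",z,(x.min().round(1),x.max().round(1)) if len(x) else None)
E
```

```text
32.6 [ 0.71386254 -0.13148572  0.22287475] [-0.6 -0.7  1.4] 0.05012803384044683
side diff [    0     0   157   278 17370] [ 69. 123.]
side diff [ 112    0  220  133 8099] [193.  37.]
side diff [ 308    0  161  131 7248] [398.  45.]
side diff [170  75   7  10  44] [172.  79.]
side diff [408 114  46  44 674] [434. 133.]
side diff [386 129   7  20  66] [389. 139.]
side diff [251 142  14  18 225] [258. 151.]
side diff [264 161  10  15 125] [269. 168.]
side diff [273 180  12  17 180] [278. 188.]
side diff [316 218  17  24 331] [324. 230.]
side diff [293 240  11  20 182] [298. 249.]
side diff [ 38 247  31  40 314] [ 54. 270.]
side diff [318 267  15  23 273] [325. 278.]
z 0.075 (np.float64(-7.7), np.float64(6.8))
z 0.085 (np.float64(-6.0), np.float64(5.3))
z 0.095 (np.float64(-4.8), np.float64(5.3))
z 0.105 (np.float64(-4.5), np.float64(5.2))
z 0.113 (np.float64(-4.0), np.float64(5.3))
z 0.118 (np.float64(-3.7), np.float64(5.0))
z 0.123 (np.float64(-3.3), np.float64(1.0))
```

Only the caps' old and new places and the robot differ from the first picture. The key is back upright at its old height, the bystanders are unmoved, and the gripper is clear. Handing in.

```bash
python3 -c "
from bench import *
print(close_job())"
```

```text
the job is handed in; nothing more can be done
None
```

I handed the job in at about 33 s: the three capacitors are home in their own cups, the screw was turned clockwise until torque rose sharply at its stop (camera angle 1.4–1.54 rad against 1.57), and the key is back in its stand with nothing else visibly moved.

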